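Free a seized vial cap with a ratchet clamp

TASK

The amber vial standing between the open jaws of the ratchet clamp has a seized cap that must be loosened before it goes to the autoclave. Squeeze the clamp's two finger rings together until the ratchet holds the vial tight by itself, turn its cap about a quarter turn anticlockwise (seen from above) while it is held, then press the yellow-banded ring straight down so that the ratchet teeth part and swing the handles wide open again. Finally stand the vial upright on the floor of the tray beside the two finished vials, without tipping any of the three vials or pushing the finished vials, the beaker or the blue rack out of place.

Things in the scene. Friction and masses are not known exactly. Their poses are not given: they have to be found in the camera images.
- clamp: Ratchet clamp: steel scissor handles like a large hemostat, lying level 48 mm above the bench, held by the pivot on a post of a fixed grey stand. Origin: on the bench under the pivot; x points to the jaws, y left, z up. Base plate (top at 12 mm) spans x -34..94, y -48..48 mm; the finger rings (x = -105 mm) hang clear of it. Both handles move together, mirrored about the x axis.
- ratchet (a point): The ratchet between the shanks, at clamp x = -75 mm, on its axis: three teeth under an arm of the left handle, one upward tooth on an arm of the right. Squeezing the rings takes up to about 15 N each and clicks over the teeth, which then hold. No opening spring: when the teeth part the squeezed rubber throws the handles partly open; from there they stay as left and swing with under 1 N.
- ring_left (a point): Centre of the left finger ring (clamp's +y side): steel, 27 mm long (along x), 20 mm wide, 6 mm thick (45 to 51 mm above the bench). It does not give when pressed down. The outer sides of the two rings are 68 mm apart with the clamp wide open, about 47 mm when held on the last tooth (gap between the rings then 7 mm), about 42 mm at the end stop.
- ring_right (a point): Centre of the right finger ring (clamp's -y side), same shape, with a yellow band round its shank. It springs downwards: about 4 mm down (some 5 N) the ratchet teeth part, and it stops 7 mm down (some 8 N). When let go it springs up and the teeth catch again if the handles are still closed, so swing it outward while it is held down.
- handle_right (a joint): Closing angle of each handle (rad). 0: wide open, 3.9 mm play between each jaw pad and the vial; 0.07: pads touch the vial. The ratchet's three teeth hold at about 0.070 (loose), 0.084 (tight) and 0.098 (last tooth, tightest); squeeze about 0.01 past a tooth and let go for it to catch. End stop 0.12.
- vial_spot (a point): Centre of the black rubber spot on the base plate where the vial stands, 13 mm above the bench, at clamp x = 55 mm. The jaws close on the vial from clamp +y and -y here with V-shaped black rubber pads 10 mm high (43 to 53 mm above the bench); the steel jaws end at clamp x = 67 mm.
- vial: Amber glass vial with a white paper band and white ribbed screw cap, about 55 g, loose. Origin: centre of its underside, z up. Glass 22 mm diameter up to 56 mm; cap 22 mm diameter from 62 to 80 mm above the underside. Starts on the vial spot between the open jaws.
- vial_cap (a joint): Turn of the vial's cap on its glass (rad): 0 is tight, grows anticlockwise seen from above; a quarter turn is 1.57. A red line on the cap's top shows the turn. It takes about 0.06 N m, far more than the loose vial would resist. The cap does not rise as it turns.
- tray: Shallow beige tray, fixed, 100 mm (x) by 150 mm (y), walls 22 mm high and 2 mm thick, floor 2 mm above the bench. Origin: centre of its underside. The finished vials stand near its +y end (y about +50 mm); the rest is free.
- done_1: Finished vial in the tray, the same shape and look as the vial, loose. Origin: centre of its underside.
- done_2: Second finished vial in the tray, the same shape and look, loose. Origin: centre of its underside.
- beaker: Small glass beaker, 50 mm diameter, 68 mm high, behind the clamp. Origin: centre of its underside.
- blue_rack: Blue moulded tube rack, 56 x 84 x 39 mm, to the right. Origin: centre of its underside.

How it is judged:
By the outcome, as a careful person would: the job done as asked, in the order asked, and still so for the second after the job is handed in, with the robot touching nothing.
It also fails if it takes over 72 s, if anything falls off the work surface, if the arm or the gripper's body presses on something with over 40 N, if the wrist force passes 120 N, or if a joint passes its speed limit or range.

ROBOT

A 6-joint arm with a two-finger parallel gripper is mounted at the origin on a cart in front of the work surface, level with it; the furniture and walls round the work are solid. World frame = base frame: x ahead of the robot, y to its left, z up, the work surface at z = 0. Lengths are in m, angles in rad, forces in N, time in s.
With the tool pointing down it reaches from about 0.3 to 0.75 m from the base axis. Payload 8.5 kg.
Tool frame: the origin (TCP) lies midway between the tips of the shut fingers; the grasp point (between the pads) lies 19 mm behind it; x points along the fingers, z is the direction in which the jaws open and shut, and the axes are right-handed (so a half turn about x gives the same grasp; the last joint's range is limited). The gripper opens to 85 mm and grips with 20 to 120 N. Pads are 22 mm wide; open, the fingers measure 114 mm over their backs; the gripper's body (76 mm by 85 mm) begins 54 mm behind the grasp point. The pads swing forward as they close: fully open they stand 13 mm farther back than shut.
Start: joints at [1.029, 0.381, 1.297, -0, 1.464, -0.215], TCP at [0.177, 0.521, 0.231] pointing down, gripper open.
Joint ranges: [-3.11, 3.11], [-0.89, 2.33], [0.22, 2.48], [-1.42, 4.56], [0.17, 2.85], [-2.88, 2.88]. Speed limits (rad/s): [2.39, 2.39, 3.14, 3.14, 3.14, 3.14].

INTERFACE

Orientations are given as a rotation vector (axis times angle).
In Python, from cell import sensors, optics, workorder gives the robot as it stands. The module is installed in compiled form; this text tells all that it offers.
- The arm moves only by the tool drive_tool, never from a script. Its argument "steps" is a list of rows, each a list of 3 entries, a list of its own where there are three numbers: the shift along the tool's x, y, z in m, then the turn, a rotation vector about the tool's x, y, z in degrees, then the finger opening in m, from 0 to 0.0854. A call has 1 to 12 rows; each row is the pose to reach, as a shift and turn from the pose commanded when the call began, along the tool's axes at that moment; what a row does not reach only later rows make up. A row lasts 1/12 s, in which the tool goes at most 41.7 mm and 7.16 degrees, less where a joint would pass 70% of its speed; a pose out of reach is approached as far as the arm can. A call with a gripper value outside its range is refused whole. The fingers move at their own pace and stop on an object; the grip force is fixed at half the most. Time passes only in rows, so rows that repeat a pose let the fingers close. It gives the time, the measured TCP pose, the force and the opening at its end, in the units of the state.
- sensors.sense(): the state, without advancing time (a new reading comes with each control period).
- optics.read_camera(name): name is "scene" or "top" or "wrist"; returns the picture (384x512x3 uint8, red, green, blue); there is no depth.
- optics.camera_info(name): a dict with "vertical_fov" (degrees; the focal length in pixels is half the picture's height over the tangent of half this angle, whatever the lens; pixels are square), "cx", "cy" (the principal point, pixels), "dist" ([k1, k2, p1, p2, k3] as OpenCV has them; the pictures are not rectified), "extrinsics" (4x4, takes a point from world to camera coordinates). Camera axes: x right, y down, z forward; pixel columns grow to the right and rows downward; lengths in m; the calibration is good to about 2 mm. A picture is of the moment at which its call begins: read the wrist's pose just before it. camera_info takes no time and is no camera call; for the wrist camera it gives the pose at the moment of the call.
- workorder.close_job(): hands the job in, once; it reports no verdict.
The state is a dict: "time": time; "joint_pos": joint angles; "qvel": joint speeds; "effort": joint torques, N m; "eef_pos": TCP position; "eef_rot": TCP orientation; "wrist_force": force on the tool from outside, world axes, zero at the start; "torque": the same for the moment, N m; "opening": finger opening in m.
Only numpy, scipy, OpenCV 4.12 (cv2) and the standard library are available. Lean on these libraries where they do the work, as an engineer would, in place of code of your own. Each camera call takes 0.05 s, during which the arm holds its last target.

## Working session

There is one attempt and no reset: what is moved stays moved. The work goes in short steps, Python scripts to look and compute and a tool call to move; the robot and the scene stay as the last step left them, time stands still between calls to the robot, and variables do not carry over. Pictures are saved under pics/ and viewed, and the job is handed in when it is done.

Besides the shell and the picture viewer there is one more tool, called after "Request:" by a JSON object that holds its "op" and its "data", one argument or row to a line. drive_tool: Moves the arm, as the interface text tells. Its arguments: {"type":"object","properties":{"steps":{"type":"array"}},"required":["steps"]}

```bash
mkdir -p pics; ls; python3 - <<'E'
from cell import sensors, optics
import cv2,json
s=sensors.sense()
for k,v in s.items(): print(k,v)
for n in ("scene","top","wrist"):
    i=optics.camera_info(n); print(n,i)
    im=optics.read_camera(n); cv2.imwrite(f'pics/{n}0.png',im[:,:,::-1])
E
```

```text
pics
time 0.0
joint_pos [ 1.02865810e+00  3.81201937e-01  1.29826693e+00  3.77956981e-05
  1.46359575e+00 -2.15282778e-01]
qvel [ 0.00045636 -0.00013513  0.00064752 -0.00201892 -0.00107469  0.00168114]
effort [ 1.12691325e-04 -4.48467386e+01 -2.31279033e+01 -1.00929792e-04
  4.77312453e-03  1.06207683e-04]
eef_pos [0.17641614 0.52063041 0.23070651]
eef_rot [-0.96577945  1.34768841  0.96487191]
wrist_force [-0.03661689  0.1371789  -0.02014448]
torque [ 0.00023663 -0.01476963 -0.03505029]
opening 0.0852256846124961
scene {'vertical_fov': 50.93303630774015, 'cx': 256.75317627788263, 'cy': 192.0049339870227, 'dist': array([-0.02197449,  0.        ,  0.        ,  0.        ,  0.        ]), 'extrinsics': array([[ 0.76537765, -0.64353271, -0.00791903, -0.48670627],
       [-0.45714628, -0.53495792, -0.71051904,  0.3334515 ],
       [ 0.45300589,  0.54743555, -0.70363341,  0.82253155],
       [ 0.        ,  0.        ,  0.        ,  1.        ]])}
top {'vertical_fov': 42.63283349945959, 'cx': 255.57191238278372, 'cy': 188.46500474081273, 'dist': array([0.00288792, 0.        , 0.        , 0.        , 0.        ]), 'extrinsics': array([[ 0.02558461, -0.9996604 , -0.00495075,  0.00245397],
       [-0.97846777, -0.02402699, -0.2049964 ,  0.61593705],
       [ 0.20480783,  0.0100889 , -0.97875021,  1.37973984],
       [ 0.        ,  0.        ,  0.        ,  1.        ]])}
wrist {'vertical_fov': 63.41399782833875, 'cx': 257.59472436868907, 'cy': 186.0708059034427, 'dist': array([0.02508078, 0.        , 0.        , 0.        , 0.        ]), 'extrinsics': array([[ 3.20266412e-01,  9.47327474e-01, -2.86612616e-04,
        -5.50453436e-01],
       [ 9.13778765e-01, -3.08844647e-01,  2.63862373e-01,
        -3.56913008e-02],
       [ 2.49875557e-01, -8.47681559e-02, -9.64560297e-01,
         3.77722455e-01],
       [ 0.00000000e+00,  0.00000000e+00,  0.00000000e+00,
         1.00000000e+00]])}
```

View pics/scene0.png

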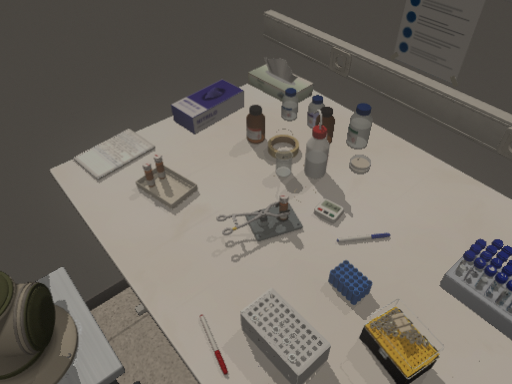

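View pics/top0.png

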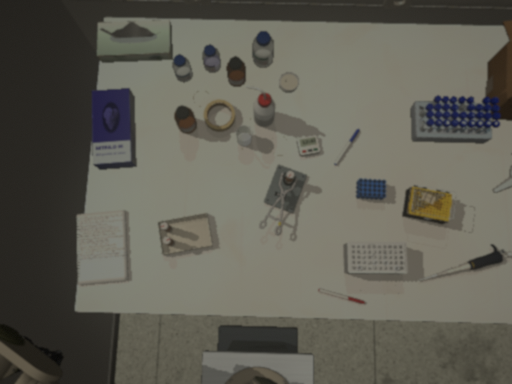

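View pics/wrist0.png

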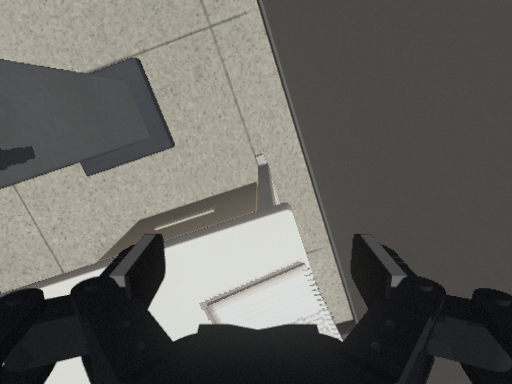

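```bash
cat > h.py <<'E'
import numpy as np, cv2
from cell import sensors, optics
from scipy.spatial.transform import Rotation as R
def K(i,h=384):
    f=h/2/np.tan(np.radians(i["vertical_fov"])/2); return np.array([[f,0,i["cx"]],[0,f,i["cy"]],[0,0,1]])
def proj(i,P):
    E=np.array(i["extrinsics"]); rv,_=cv2.Rodrigues(E[:3,:3])
    return cv2.projectPoints(np.array(P,float).reshape(-1,1,3),rv,E[:3,3],K(i),i["dist"])[0].reshape(-1,2)
def unproj(i,uv,z):
    E=np.array(i["extrinsics"]); p=cv2.undistortPoints(np.array(uv,float).reshape(-1,1,2),K(i),i["dist"]).reshape(-1,2)
    d=np.c_[p,np.ones(len(p))]@E[:3,:3]; c=-E[:3,:3].T@E[:3,3]
    z=np.broadcast_to(z,len(p)); return c+d*((z-c[2])/d[:,2])[:,None]
def snap(n,tag,crop=None,s=1):
    i=optics.camera_info(n); im=optics.read_camera(n)[:,:,::-1]; np.save(f'pics/{n}_{tag}.npy',im)
    if crop: x0,y0,x1,y1=crop; im=im[y0:y1,x0:x1]
    im=cv2.resize(im,None,fx=s,fy=s,interpolation=cv2.INTER_CUBIC); cv2.imwrite(f'pics/{n}_{tag}.png',im); return i
E
python3 - <<'E'
from h import *
t=cv2.imread('pics/top0.png')
cv2.imwrite('pics/top0c.png',cv2.resize(t[150:250,225:345],None,fx=6,fy=6,interpolation=cv2.INTER_CUBIC))
cv2.imwrite('pics/top0t.png',cv2.resize(t[200:270,145:225],None,fx=7,fy=7,interpolation=cv2.INTER_CUBIC))
t=cv2.imread('pics/scene0.png')
cv2.imwrite('pics/scene0c.png',cv2.resize(t[180:270,205:325],None,fx=6,fy=6,interpolation=cv2.INTER_CUBIC))
E
```

```text
(no output)
```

View pics/top0c.png

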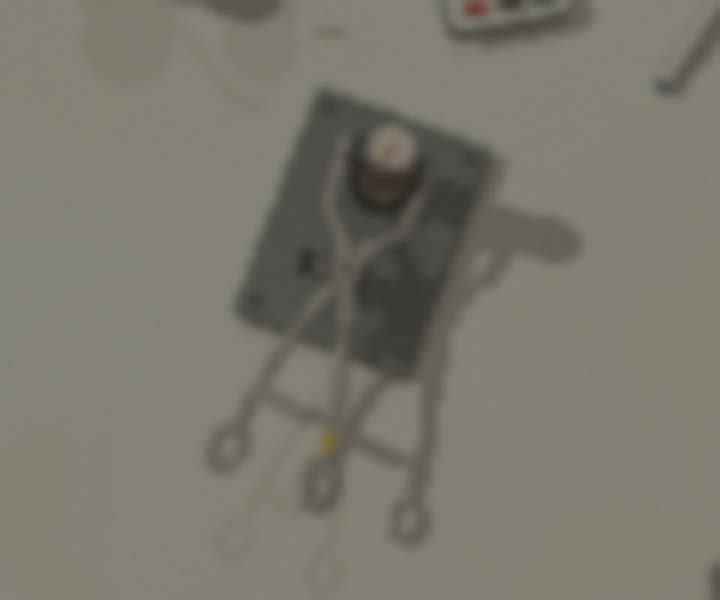

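View pics/top0t.png

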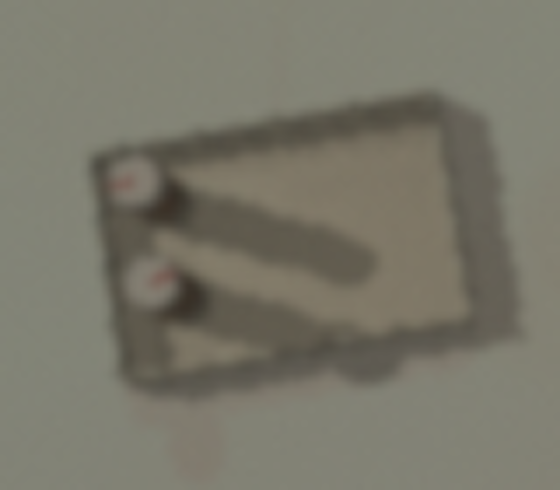

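View pics/scene0c.png

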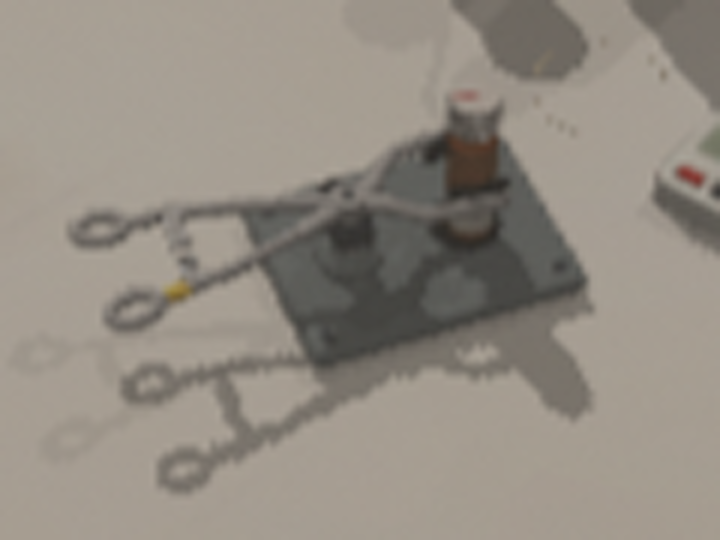

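```bash
python3 - <<'E'
from h import *
i=optics.camera_info('top'); j=optics.camera_info('scene')
def T(l,o,s): return np.array(l)/s+np.array(o)+(.5/s-.5)
a=T([(228,447),(322,487)],(225,150),6); rings=unproj(i,a,.048); print('rings',rings)
sr=unproj(j,T([(100,229),(137,309)],(205,180),6),.048); print('rings scene',sr)
cap=unproj(i,T([(393,148)],(225,150),6),.093); print('cap',cap, unproj(j,T([(473,99)],(205,180),6),.093))
pl=unproj(i,T([(322,93),(490,150),(413,378),(240,312)],(225,150),6),.012);print('plate',pl)
c=unproj(i,T([(135,183),(154,281)],(145,200),7),.082);print('done',c)
t=unproj(i,T([(95,158),(433,95),(515,330),(130,388)],(145,200),7),.022);print('tray rim',t)
m=rings.mean(0); d=cap[0]-m; print('yaw',np.degrees(np.arctan2(d[1],d[0])),np.linalg.norm(d[:2]))
E
```

```text
rings [[ 0.51319014 -0.00514381  0.048     ]
 [ 0.49478534 -0.05121418  0.048     ]]
rings scene [[ 0.5161073  -0.00334849  0.048     ]
 [ 0.50158862 -0.04841173  0.048     ]]
cap [[ 0.65397713 -0.08102795  0.093     ]] [[ 0.65659579 -0.08040082  0.093     ]]
plate [[ 0.70157948 -0.04932242  0.012     ]
 [ 0.67368316 -0.1353791   0.012     ]
 [ 0.55519085 -0.09731999  0.012     ]
 [ 0.58667306 -0.00985178  0.012     ]]
done [[0.49690319 0.2765347  0.082     ]
 [0.45720895 0.26627998 0.082     ]]
tray rim [[0.51478071 0.30601088 0.022     ]
 [0.5454447  0.16332606 0.022     ]
 [0.44630454 0.12416608 0.022     ]
 [0.41798743 0.28485342 0.022     ]]
yaw -19.4099727211226 0.15902776537338342
```

```bash
cat >> h.py <<'E'
def plan(pos,zaz,s=None):
    """target TCP pos, tool x down, tool z azimuth (deg). prints shift, rotvec deg in tool frame"""
    s=s or sensors.sense(); R0=R.from_rotvec(s["eef_rot"]).as_matrix()
    a=np.radians(zaz); z=np.array([np.cos(a),np.sin(a),0]); x=np.array([0,0,-1.]); y=np.cross(z,x)
    R1=np.c_[x,y,z]; d=R0.T@(np.array(pos)-s["eef_pos"]); rv=R.from_matrix(R0.T@R1).as_rotvec(degrees=True)
    print('shift',np.round(d,4),'turn',np.round(rv,2),'rows',np.linalg.norm(d)/.0417,np.linalg.norm(rv)/7.16); return d,rv
def st():
    s=sensors.sense(); R0=R.from_rotvec(s["eef_rot"]).as_matrix()
    print('t',round(s["time"],2),'pos',np.round(s["eef_pos"],4),'xdir',np.round(R0[:,0],3),'zaz',round(np.degrees(np.arctan2(R0[1,2],R0[0,2])),2),'open',round(s["opening"],4),'F',np.round(s["wrist_force"],1),'q6',round(s["joint_pos"][5],3)); return s
E
python3 - <<'E'
from h import *
s=st(); E=optics.camera_info('wrist')['extrinsics']; R0=R.from_rotvec(s["eef_rot"]).as_matrix()
c=-E[:3,:3].T@E[:3,3]; print('cam in tool',R0.T@(c-s['eef_pos'])); print('cam axes in tool\n',R0.T@E[:3,:3].T)
plan([.505,-.03,.2],71.5); plan([.505,-.03,.2],71.5+180)
E
```

```text
t 0.15 pos [0.1764 0.5207 0.2309] xdir [-0.001 -0.001 -1.   ] zaz 71.28 open 0.0855 F [-1.  -0.6 -0.4] q6 -0.215
cam in tool [-0.14281161  0.0656553   0.00058913]
cam axes in tool
 [[-1.02157358e-03 -2.64121677e-01  9.64488826e-01]
 [ 7.60683523e-04 -9.64489256e-01 -2.64120989e-01]
 [ 9.99999189e-01  4.63851734e-04  1.18620975e-03]]
shift [ 0.0312 -0.4879 -0.4161] turn [-0.22 -0.06 -0.01] rows 15.39578973074707 0.0323693299397999
shift [ 0.0312 -0.4879 -0.4161] turn [ 1.7978e+02 -2.0000e-02  1.0000e-01] rows 15.39578973074707 25.108572663950785
```

```bash
python3 - <<'E'
from h import *
plan([.55,-.045,.24],71.3)
E
```

```text
shift [-0.0088 -0.5354 -0.4159] turn [-0.02 -0.06 -0.01] rows 16.258260522694165 0.009541098507164182
```

Request:
{"op": "drive_tool", "data": {
  "steps": [
    [[-0.009,-0.535,-0.416],[0,0,0],0.085],
    [[-0.009,-0.535,-0.416],[0,0,0],0.085],
    [[-0.009,-0.535,-0.416],[0,0,0],0.085],
    [[-0.009,-0.535,-0.416],[0,0,0],0.085],
    [[-0.009,-0.535,-0.416],[0,0,0],0.085],
    [[-0.009,-0.535,-0.416],[0,0,0],0.085],
    [[-0.009,-0.535,-0.416],[0,0,0],0.085],
    [[-0.009,-0.535,-0.416],[0,0,0],0.085],
    [[-0.009,-0.535,-0.416],[0,0,0],0.085],
    [[-0.009,-0.535,-0.416],[0,0,0],0.085],
    [[-0.009,-0.535,-0.416],[0,0,0],0.085],
    [[-0.009,-0.535,-0.416],[0,0,0],0.085]
  ]
}}

```text
time: 1.15
eef_pos: [0.4524, 0.1015, 0.238]
eef_rot: [-0.965, 1.346, 0.965]
wrist_force: [0.5, 0.7, 0.6]
opening: 0.085
```

```bash
python3 - <<'E'
from h import *
st();plan([.55,-.045,.24],71.3)
E
```

```text
t 1.15 pos [0.4524 0.1015 0.238 ] xdir [-0.  0. -1.] zaz 71.26 open 0.085 F [0.5 0.7 0.6] q6 -1.279
shift [-0.002  -0.1395 -0.1074] turn [-0.04  0.   -0.01] rows 4.221903118076921 0.005394479774989071
```

Request:
{"op": "drive_tool", "data": {
  "steps": [
    [[-0.002,-0.139,-0.107],[0,0,0],0.085],
    [[-0.002,-0.139,-0.107],[0,0,0],0.085],
    [[-0.002,-0.139,-0.107],[0,0,0],0.085],
    [[-0.002,-0.139,-0.107],[0,0,0],0.085],
    [[-0.002,-0.139,-0.107],[0,0,0],0.085],
    [[-0.002,-0.139,-0.107],[0,0,0],0.085],
    [[-0.002,-0.139,-0.107],[0,0,0],0.085],
    [[-0.002,-0.139,-0.107],[0,0,0],0.085]
  ]
}}

```text
time: 1.82
eef_pos: [0.5485, -0.0413, 0.24]
eef_rot: [-0.965, 1.346, 0.966]
wrist_force: [-0.2, -0.5, 0.6]
opening: 0.0849
```

```bash
python3 - <<'E'
from h import *
st(); i=snap('wrist','a',None,1.5); np.save('pics/wa_E.npy',i['extrinsics'])
E
```

```text
t 1.82 pos [ 0.5485 -0.0413  0.24  ] xdir [-0.001  0.    -1.   ] zaz 71.33 open 0.0849 F [-0.2 -0.5  0.6] q6 -1.536
```

View pics/wrist_a.png

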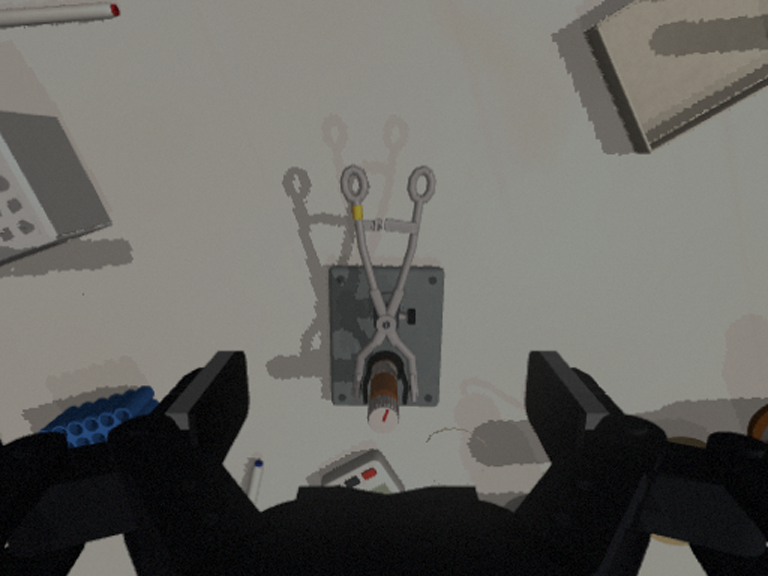

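```bash
python3 - <<'E'
from h import *
i=optics.camera_info('wrist'); i['extrinsics']=np.load('pics/wa_E.npy')
f=lambda l:np.array(l,float)/1.5-.17
r=unproj(i,f([(354.5,184),(422.5,184)]),.048); print(r)
pv=unproj(i,f([(387,324)]),.051)[0]; print('pivot',pv)
cap=unproj(i,f([(384,415)]),.093)[0]; print('cap',cap)
pl=unproj(i,f([(330,405),(439,405),(443,268),(331,267)]),.012); print(pl)
d=pv-r.mean(0); print('yaw ring->pivot',np.degrees(np.arctan2(d[1],d[0])),np.hypot(*d[:2]))
d=cap-r.mean(0); print('yaw ring->cap',np.degrees(np.arctan2(d[1],d[0])),np.hypot(*d[:2]))
d=r[0]-r[1]; print('ring dir',np.degrees(np.arctan2(-d[1],-d[0])),np.hypot(*d[:2]))
for a,b in((3,0),(2,1)):
  d=pl[b]-pl[a]; print(np.degrees(np.arctan2(d[1],d[0])),np.hypot(*d[:2]))
im=np.load('pics/wrist_a.npy'); cv2.imwrite('pics/wac.png',cv2.resize(im[100:300,200:320],None,fx=3,fy=3,interpolation=cv2.INTER_CUBIC))
E
```

```text
[[ 0.50010763 -0.04784013  0.048     ]
 [ 0.51540612 -0.0024556   0.048     ]]
pivot [ 0.60584361 -0.05929932  0.051     ]
cap [ 0.65413133 -0.07785591  0.093     ]
[[ 0.67615905 -0.13629807  0.012     ]
 [ 0.70713642 -0.04459648  0.012     ]
 [ 0.58826279 -0.00491121  0.012     ]
 [ 0.55816445 -0.09151244  0.012     ]]
yaw ring->pivot -19.196899029681074 0.10386206473593075
yaw ring->cap -19.80346708229738 0.15557511857096523
ring dir 71.3717561332638 0.04789362132562617
-20.784588974144693 0.12620807828925326
-18.461288767989057 0.1253230297734523
```

View pics/wac.png

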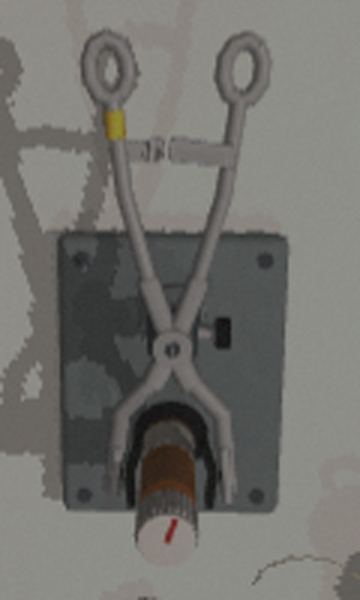

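```bash
python3 - <<'E'
from h import *
st();plan([.508,-.0255,.09],71.)
E
```

```text
t 1.87 pos [ 0.5485 -0.0411  0.2402] xdir [-0.  0. -1.] zaz 71.36 open 0.0853 F [ 0.1 -0.6  0.1] q6 -1.536
shift [0.1502 0.0433 0.0018] turn [ 0.36  0.01 -0.01] rows 3.7483199680492683 0.050206494447581906
```

Request:
{"op": "drive_tool", "data": {
  "steps": [
    [[0.15,0.043,0.002],[0.3,0,0],0.085],
    [[0.15,0.043,0.002],[0.3,0,0],0.085],
    [[0.15,0.043,0.002],[0.3,0,0],0.085],
    [[0.15,0.043,0.002],[0.3,0,0],0.085],
    [[0.15,0.043,0.002],[0.3,0,0],0.085],
    [[0.15,0.043,0.002],[0.3,0,0],0.085],
    [[0.15,0.043,0.002],[0.3,0,0],0.085]
  ]
}}

```text
time: 2.45
eef_pos: [0.5106, -0.0267, 0.0921]
eef_rot: [-0.964, 1.345, 0.959]
wrist_force: [0.1, 0.1, 0.7]
opening: 0.0848
```

```bash
python3 - <<'E'
from h import *
st(); i=snap('wrist','b',None,1.5); np.save('pics/wb_E.npy',i['extrinsics']); plan([.508,-.0255,.09],71.)
E
```

```text
t 2.45 pos [ 0.5106 -0.0267  0.0921] xdir [ 0.004 -0.001 -1.   ] zaz 71.02 open 0.0848 F [0.1 0.1 0.7] q6 -1.524
shift [0.0023 0.0031 0.0004] turn [0.01 0.01 0.27] rows 0.09225235309584069 0.0381306001682773
```

View pics/wrist_b.png

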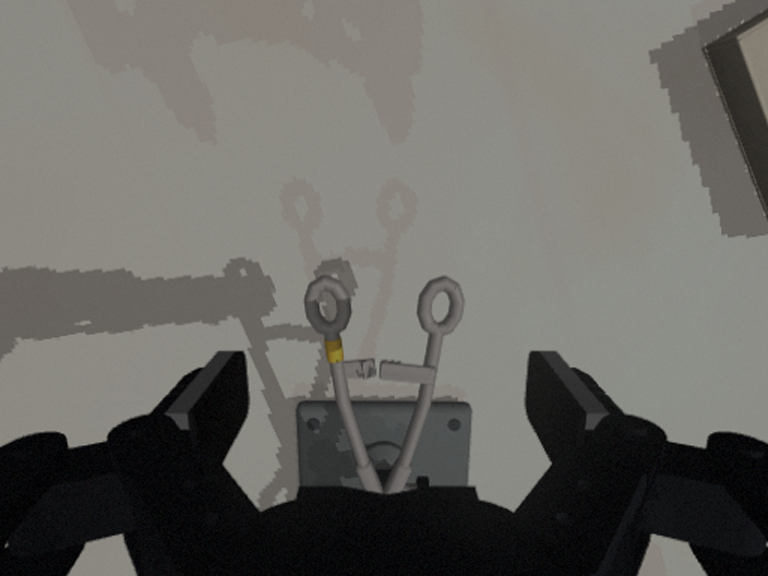

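```bash
python3 - <<'E'
from h import *
i=optics.camera_info('wrist'); i['extrinsics']=np.load('pics/wb_E.npy')
f=lambda l:np.array(l,float)/1.5-.17
r=unproj(i,f([(328,306.5),(441,306.5)]),.048); print(r,r.mean(0))
d=r[0]-r[1]; print('ring dir',np.degrees(np.arctan2(-d[1],-d[0])),np.hypot(*d[:2]))
m=r.mean(0); plan([m[0],m[1],.028],71)
E
```

```text
[[ 0.50049878 -0.04853525  0.048     ]
 [ 0.51599605 -0.00341129  0.048     ]] [ 0.50824742 -0.02597327  0.048     ]
ring dir 71.04559329799613 0.04771096952092416
shift [0.0643 0.003  0.0001] turn [0.01 0.01 0.27] rows 1.5433285772403964 0.0381306001682773
```

Request:
{"op": "drive_tool", "data": {
  "steps": [
    [[0.02,0.003,0],[0,0,0.2],0.085],
    [[0.035,0.003,0],[0,0,0.2],0.085],
    [[0.05,0.003,0],[0,0,0.2],0.085],
    [[0.063,0.003,0],[0,0,0.2],0.085],
    [[0.063,0.003,0],[0,0,0.2],0.085],
    [[0.063,0.003,0],[0,0,0.2],0.085],
    [[0.063,0.003,0],[0,0,0.2],0.085]
  ]
}}

```text
time: 3.08
eef_pos: [0.5073, -0.0261, 0.0285]
eef_rot: [-0.961, 1.348, 0.962]
wrist_force: [0.0, 0.4, -0.5]
opening: 0.0853
```

```bash
python3 - <<'E'
from h import *
st(); snap('wrist','c',None,1.5);snap('scene','c',(205,150,325,270),5)
E
```

```text
t 3.08 pos [ 0.5073 -0.0261  0.0285] xdir [-0.  0. -1.] zaz 70.98 open 0.0853 F [ 0.   0.4 -0.5] q6 -1.524
```

View pics/wrist_c.png

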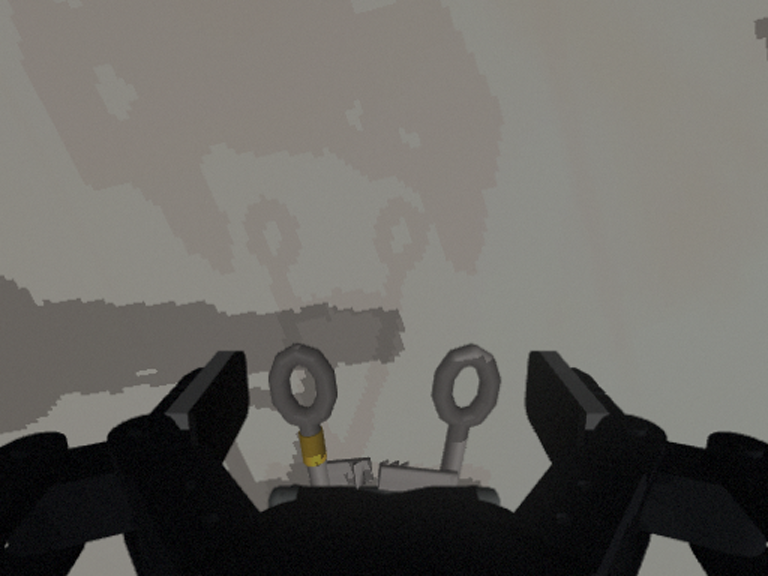

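View pics/scene_c.png

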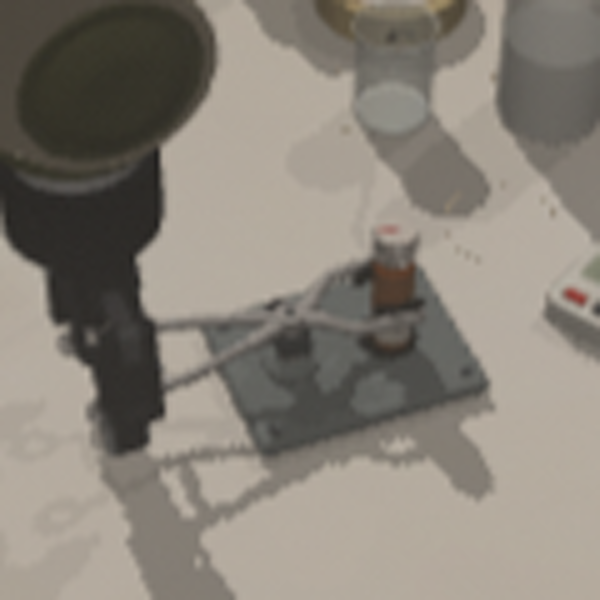

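Request:
{"op": "drive_tool", "data": {
  "steps": [
    [[0,0,0],[0,0,0],0.07],
    [[0,0,0],[0,0,0],0.062],
    [[0,0,0],[0,0,0],0.058],
    [[0,0,0],[0,0,0],0.054],
    [[0,0,0],[0,0,0],0.05],
    [[0,0,0],[0,0,0],0.047],
    [[0,0,0],[0,0,0],0.045],
    [[0,0,0],[0,0,0],0.044],
    [[0,0,0],[0,0,0],0.044],
    [[0,0,0],[0,0,0],0.044]
  ]
}}

```text
time: 4.02
eef_pos: [0.5053, -0.0258, 0.0271]
eef_rot: [-0.958, 1.352, 0.965]
wrist_force: [-6.1, -2.4, 5.7]
opening: 0.0443
```

```bash
python3 - <<'E'
from h import *
st(); snap('wrist','d',None,1.5)
E
```

```text
t 4.02 pos [ 0.5053 -0.0258  0.0271] xdir [-0.005  0.001 -1.   ] zaz 70.98 open 0.0443 F [-6.1 -2.4  5.7] q6 -1.524
```

View pics/wrist_d.png

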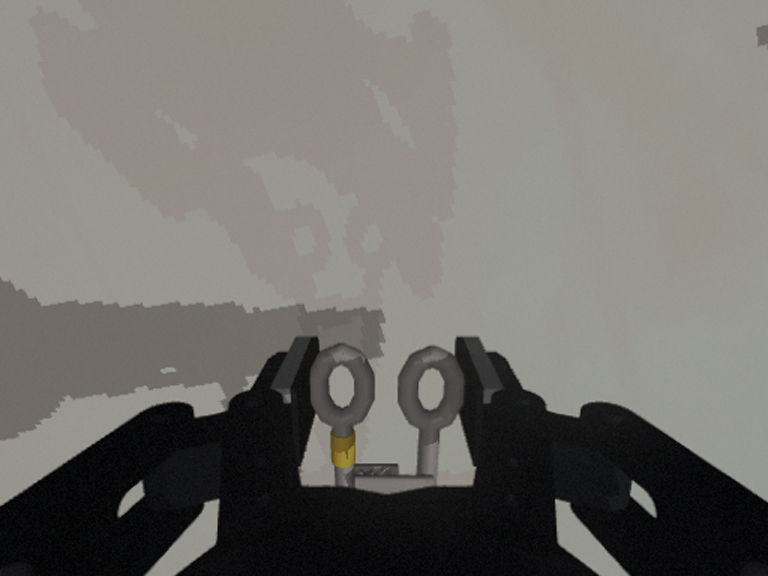

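```bash
python3 - <<'E'
import numpy as np,cv2
im=np.load('pics/wrist_d.npy'); cv2.imwrite('pics/wdc.png',cv2.resize(im[215:335,170:345],None,fx=4.5,fy=4.5,interpolation=cv2.INTER_CUBIC))
E
```

```text
(no output)
```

View pics/wdc.png

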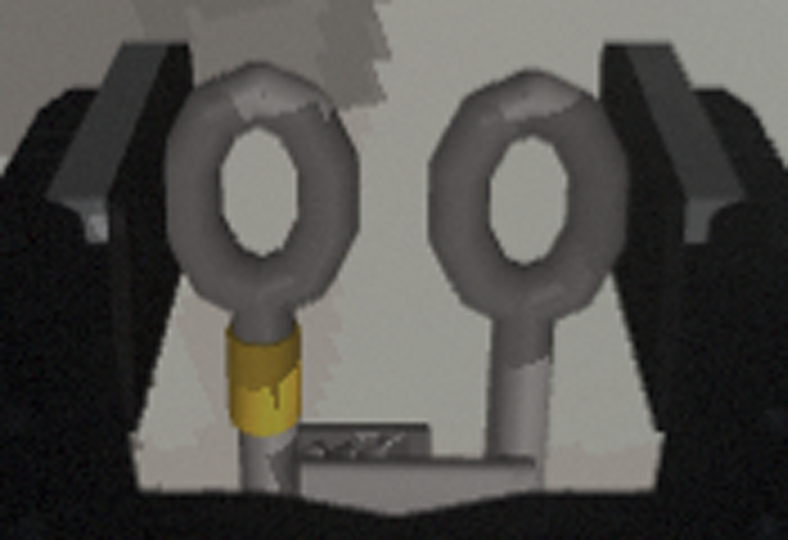

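Request:
{"op": "drive_tool", "data": {
  "steps": [
    [[0,0,0],[0,0,0],0.043],
    [[0,0,0],[0,0,0],0.042],
    [[0,0,0],[0,0,0],0.0415],
    [[0,0,0],[0,0,0],0.0415],
    [[0,0,0],[0,0,0],0.0415]
  ]
}}

```text
time: 4.48
eef_pos: [0.5051, -0.0257, 0.0272]
eef_rot: [-0.958, 1.352, 0.965]
wrist_force: [-6.5, -2.5, 8.0]
opening: 0.0417
```

```bash
python3 - <<'E'
from h import *
st(); snap('wrist','e')
im=np.load('pics/wrist_e.npy'); cv2.imwrite('pics/wec.png',cv2.resize(im[215:335,170:345],None,fx=4.5,fy=4.5,interpolation=cv2.INTER_CUBIC))
E
```

```text
t 4.48 pos [ 0.5051 -0.0257  0.0272] xdir [-0.006  0.001 -1.   ] zaz 70.98 open 0.0417 F [-6.5 -2.5  8. ] q6 -1.524
```

View pics/wec.png

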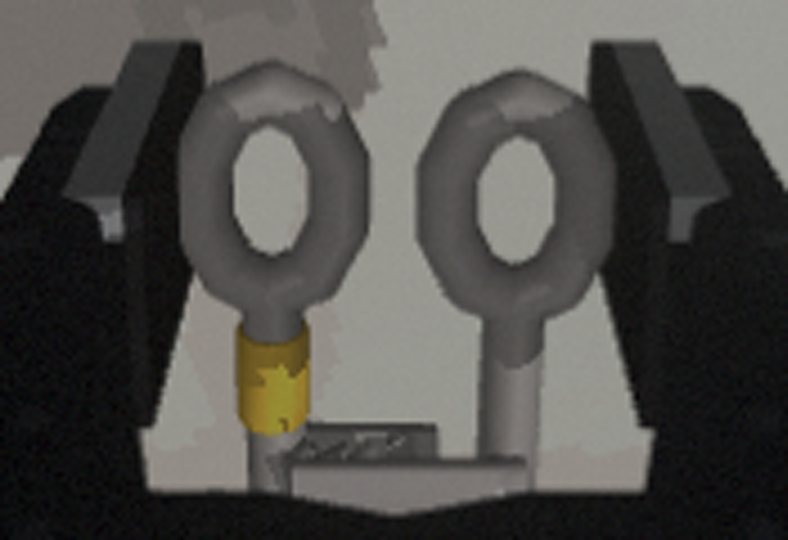

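Request:
{"op": "drive_tool", "data": {
  "steps": [
    [[0,0,0],[0,0,0],0.0408],
    [[0,0,0],[0,0,0],0.0405],
    [[0,0,0],[0,0,0],0.0405],
    [[0,0,0],[0,0,0],0.042],
    [[0,0,0],[0,0,0],0.044],
    [[0,0,0],[0,0,0],0.047],
    [[0,0,0],[0,0,0],0.052],
    [[0,0,0],[0,0,0],0.06],
    [[0,0,0],[0,0,0],0.06]
  ]
}}

```text
time: 5.28
eef_pos: [0.5065, -0.0256, 0.027]
eef_rot: [-0.959, 1.35, 0.964]
wrist_force: [0.5, -0.9, -0.3]
opening: 0.0597
```

```bash
python3 - <<'E'
from h import *
st(); snap('wrist','f')
im=np.load('pics/wrist_f.npy'); cv2.imwrite('pics/wfc.png',cv2.resize(im[215:335,170:345],None,fx=4.5,fy=4.5,interpolation=cv2.INTER_CUBIC))
E
```

```text
t 5.28 pos [ 0.5065 -0.0256  0.027 ] xdir [-0.003  0.001 -1.   ] zaz 70.97 open 0.0597 F [ 0.5 -0.9 -0.3] q6 -1.524
```

View pics/wfc.png

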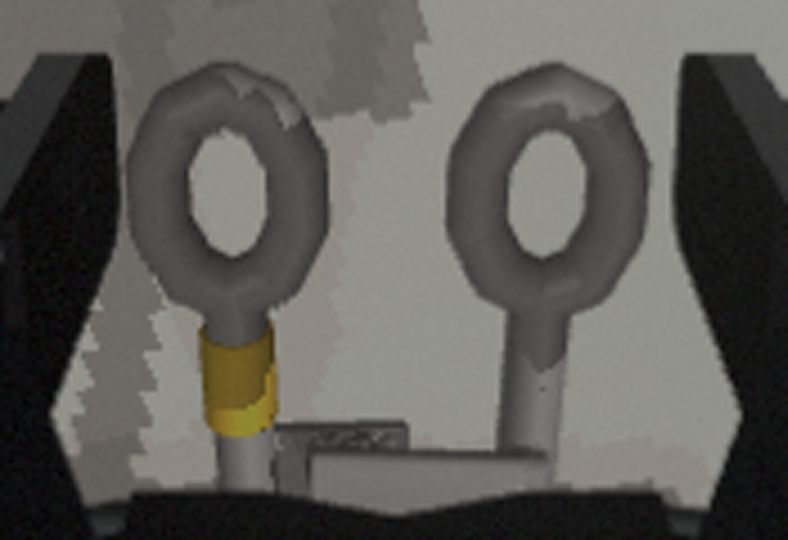

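Request:
{"op": "drive_tool", "data": {
  "steps": [
    [[0,0,0],[0,0,0],0.052],
    [[-0.001,0,0],[0,0,0],0.048],
    [[-0.002,0,0],[0,0,0],0.045],
    [[-0.003,0,0],[0,0,0],0.043],
    [[-0.005,0,0],[0,0,0],0.0415],
    [[-0.006,0,0],[0,0,0],0.0405],
    [[-0.007,0,0],[0,0,0],0.0402],
    [[-0.008,0,0],[0,0,0],0.0402],
    [[-0.008,0,0],[0,0,0],0.0402]
  ]
}}

```text
time: 6.08
eef_pos: [0.5055, -0.0258, 0.0346]
eef_rot: [-0.958, 1.352, 0.965]
wrist_force: [-3.6, -3.6, -11.8]
opening: 0.0401
```

```bash
python3 - <<'E'
from h import *
st(); snap('wrist','g')
im=np.load('pics/wrist_g.npy'); cv2.imwrite('pics/wgc.png',cv2.resize(im[215:335,170:345],None,fx=4.5,fy=4.5,interpolation=cv2.INTER_CUBIC))
E
```

```text
t 6.08 pos [ 0.5055 -0.0258  0.0346] xdir [-0.005  0.001 -1.   ] zaz 70.98 open 0.0401 F [ -3.6  -3.6 -11.8] q6 -1.524
```

View pics/wgc.png

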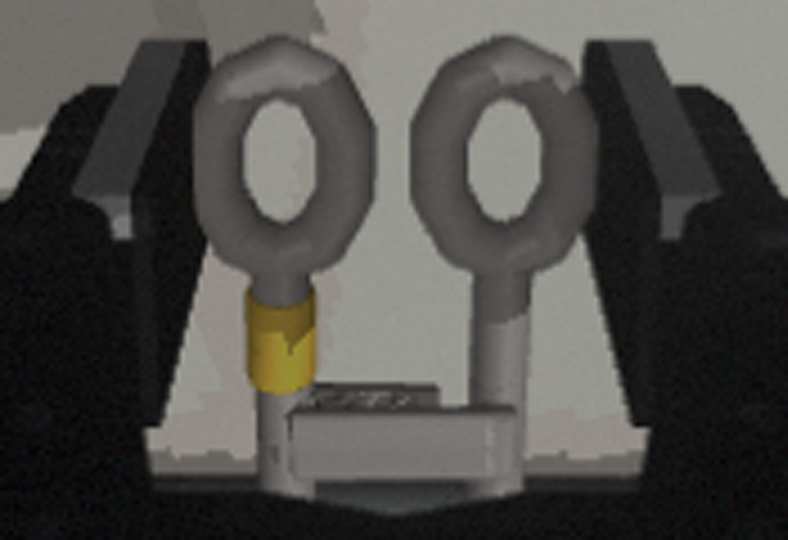

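Request:
{"op": "drive_tool", "data": {
  "steps": [
    [[0,0,0],[0,0,0],0.0405],
    [[0,0,0],[0,0,0],0.042],
    [[0,0,0],[0,0,0],0.0435],
    [[0,0,0],[0,0,0],0.045],
    [[0,0,0],[0,0,0],0.048],
    [[0,0,0],[0,0,0],0.054],
    [[0,0,0],[0,0,0],0.06]
  ]
}}

```text
time: 6.72
eef_pos: [0.5071, -0.0256, 0.0357]
eef_rot: [-0.96, 1.348, 0.962]
wrist_force: [0.1, -0.9, 0.1]
opening: 0.06
```

```bash
python3 - <<'E'
from h import *
st(); snap('wrist','h')
im=np.load('pics/wrist_h.npy'); cv2.imwrite('pics/whc.png',cv2.resize(im[215:335,170:345],None,fx=4.5,fy=4.5,interpolation=cv2.INTER_CUBIC))
E
```

```text
t 6.72 pos [ 0.5071 -0.0256  0.0357] xdir [-0.001  0.001 -1.   ] zaz 70.98 open 0.06 F [ 0.1 -0.9  0.1] q6 -1.524
```

View pics/whc.png

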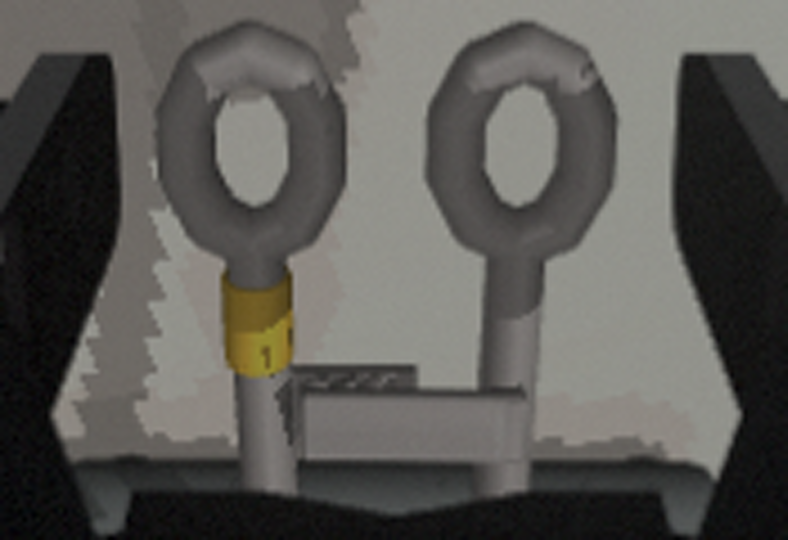

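```bash
python3 - <<'E'
from h import *
plan([.6575,-.078,.15],20.); plan([.6,-.06,.2],71)
E
```

```text
shift [-0.1147 -0.1593 -0.0004] turn [ 5.098e+01 -2.000e-02 -1.000e-01] rows 4.707052787635832 7.120194768591414
shift [-0.1646 -0.099  -0.0021] turn [-0.02  0.03 -0.1 ] rows 4.606280966797354 0.014182295285473285
```

Request:
{"op": "drive_tool", "data": {
  "steps": [
    [[0,0,0],[0,0,0],0.075],
    [[-0.03,0,0],[0,0,0],0.075],
    [[-0.07,0,0],[0,0,0],0.075],
    [[-0.115,0,0],[0,0,0],0.075],
    [[-0.12,-0.03,0],[10,0,0],0.075],
    [[-0.12,-0.07,0],[20,0,0],0.075],
    [[-0.12,-0.11,0],[30,0,0],0.075],
    [[-0.12,-0.15,0],[40,0,0],0.075],
    [[-0.12,-0.159,0],[51,0,0],0.075],
    [[-0.12,-0.159,0],[51,0,0],0.075],
    [[-0.12,-0.159,0],[51,0,0],0.075],
    [[-0.12,-0.159,0],[51,0,0],0.075]
  ]
}}

```text
time: 7.77
eef_pos: [0.6571, -0.0777, 0.1541]
eef_rot: [-0.268, 1.557, 0.272]
wrist_force: [0.9, -0.4, -0.0]
opening: 0.075
```

```bash
python3 - <<'E'
from h import *
st(); i=snap('wrist','i',None,1.5); np.save('pics/wi_E.npy',i['extrinsics']); snap('scene','i',(205,150,325,270),5)
E
```

```text
t 7.77 pos [ 0.6571 -0.0777  0.1541] xdir [-0.003  0.001 -1.   ] zaz 19.71 open 0.075 F [ 0.9 -0.4 -0. ] q6 -0.64
```

View pics/wrist_i.png

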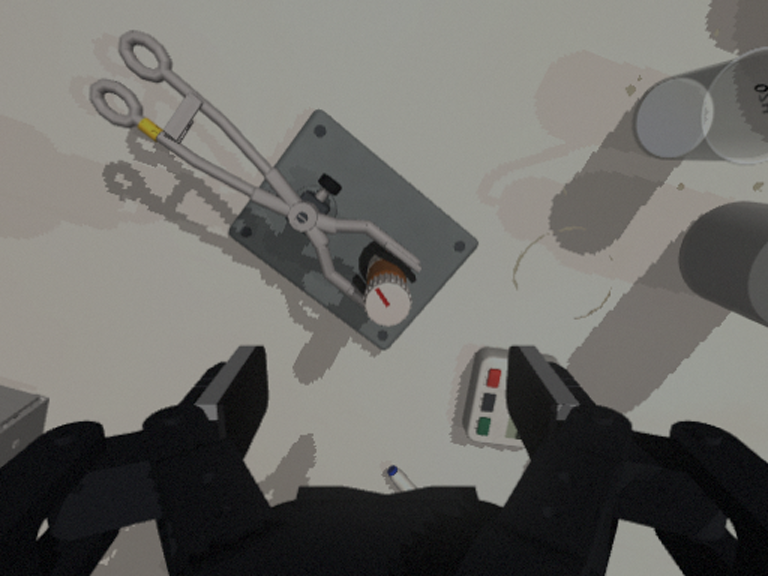

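View pics/scene_i.png

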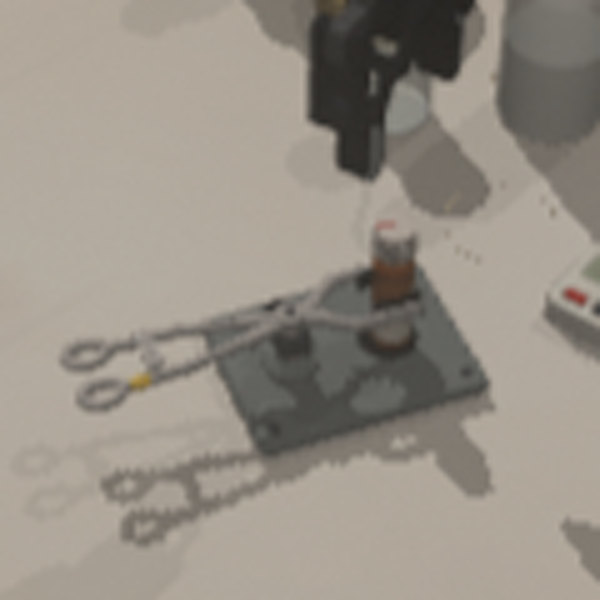

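```bash
python3 - <<'E'
from h import *
i=optics.camera_info('wrist'); i['extrinsics']=np.load('pics/wi_E.npy')
f=lambda l:np.array(l,float)/1.5-.17
cap=unproj(i,f([(388,303)]),.093)[0]; print('cap',cap)
r=unproj(i,f([(146,56),(116,103)]),.048); d=r[0]-r[1]; print('rings',r,np.hypot(*d[:2]))
pv=unproj(i,f([(303,217)]),.051)[0]; print('pivot',pv)
q=unproj(i,f([(378,291),(389,305)]),.093); d=q[0]-q[1]; print('line az',np.degrees(np.arctan2(d[1],d[0])))
print('beaker base',unproj(i,f([(672,118)]),.0), 'top',unproj(i,f([(755,105)]),.068))
plan([cap[0],cap[1],.06],20)
E
```

```text
cap [ 0.65895929 -0.07726362  0.093     ]
rings [[ 0.51074264 -0.01221837  0.048     ]
 [ 0.50119497 -0.03841193  0.048     ]] 0.027879393054657794
pivot [ 0.60530247 -0.06046949  0.051     ]
line az 146.5871977364502
beaker base [[0.78928892 0.06080094 0.        ]] top [[0.78642277 0.0605139  0.068     ]]
shift [ 0.0944 -0.0006  0.0023] turn [ 0.16 -0.15 -0.13] rows 2.265600284059559 0.035491594963976816
```

Request:
{"op": "drive_tool", "data": {
  "steps": [
    [[0.03,0,0.0015],[0,0,0],0.06],
    [[0.05,0,0.002],[0,0,0],0.05],
    [[0.07,0,0.002],[0,0,0],0.045],
    [[0.085,0,0.002],[0,0,0],0.04],
    [[0.092,0,0.002],[0,0,0],0.04],
    [[0.092,0,0.002],[0,0,0],0.04],
    [[0.092,0,0.002],[0,0,0],0.04]
  ]
}}

```text
time: 8.45
eef_pos: [0.6588, -0.077, 0.0631]
eef_rot: [-0.274, 1.556, 0.276]
wrist_force: [-0.1, 0.1, 0.5]
opening: 0.0402
```

```bash
python3 - <<'E'
from h import *
st(); i=snap('wrist','j',None,1.5); snap('scene','j',(205,150,325,270),5)
E
```

```text
t 8.45 pos [ 0.6588 -0.077   0.0631] xdir [-0.002  0.001 -1.   ] zaz 20.06 open 0.0402 F [-0.1  0.1  0.5] q6 -0.645
```

View pics/wrist_j.png

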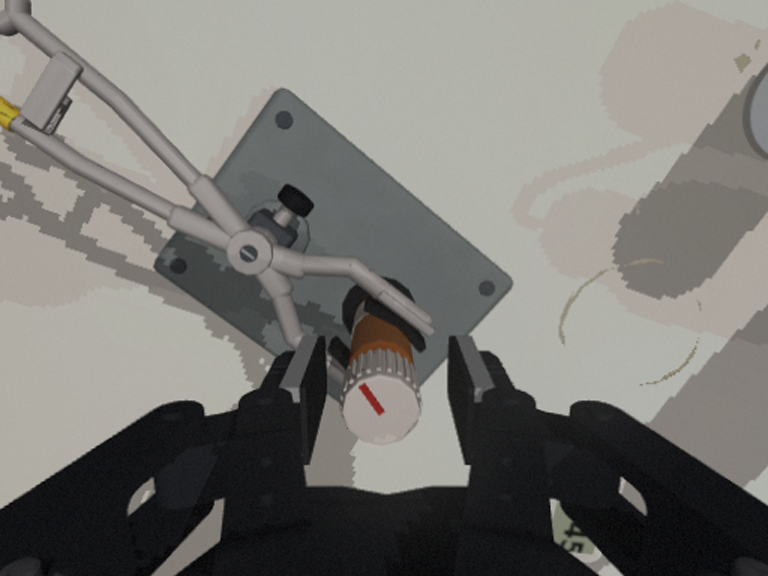

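View pics/scene_j.png

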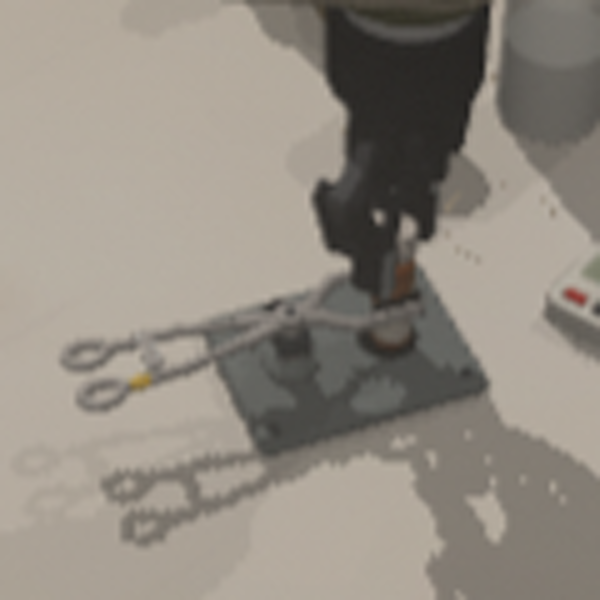

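Request:
{"op": "drive_tool", "data": {
  "steps": [
    [[0,0,-0.001],[0,0,0],0.034],
    [[0,0,-0.001],[0,0,0],0.028],
    [[0,0,-0.001],[0,0,0],0.024],
    [[0,0,-0.001],[0,0,0],0.02],
    [[0,0,-0.001],[0,0,0],0.016],
    [[0,0,-0.001],[0,0,0],0.016]
  ]
}}

```text
time: 9.05
eef_pos: [0.6571, -0.0775, 0.0632]
eef_rot: [-0.273, 1.558, 0.275]
wrist_force: [-4.2, -1.6, 5.2]
opening: 0.0198
```

```bash
python3 - <<'E'
from h import *
st();  i=snap('wrist','k',None,1.5); 
E
```

```text
t 9.05 pos [ 0.6571 -0.0775  0.0632] xdir [-0.004  0.001 -1.   ] zaz 19.98 open 0.0198 F [-4.2 -1.6  5.2] q6 -0.644
```

View pics/wrist_k.png

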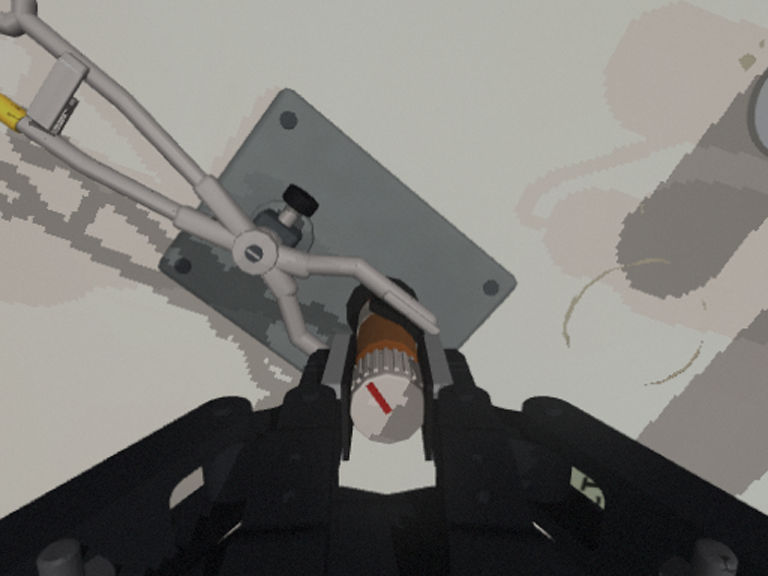

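Request:
{"op": "drive_tool", "data": {
  "steps": [
    [[0,0,0],[0,0,0],0.028],
    [[0,0,0],[0,0,0],0.03],
    [[-0.005,0,0],[0,0,0],0.03],
    [[-0.0075,0,0],[0,0,0],0.03],
    [[-0.0075,0,0],[0,0,0],0.024],
    [[-0.0075,0,0],[0,0,0],0.019],
    [[-0.0075,0,0],[0,0,0],0.016],
    [[-0.0075,0,0],[0,0,0],0.016],
    [[-0.0075,0,0],[0,0,0],0.016]
  ]
}}

```text
time: 9.85
eef_pos: [0.6575, -0.0776, 0.0709]
eef_rot: [-0.273, 1.556, 0.274]
wrist_force: [-2.5, -0.6, 6.3]
opening: 0.0195
```

Request:
{"op": "drive_tool", "data": {
  "steps": [
    [[0,0,0],[-7,0,0],0.016],
    [[0,0,0],[-14,0,0],0.016],
    [[0,0,0],[-21,0,0],0.016],
    [[0,0,0],[-28,0,0],0.016],
    [[0,0,0],[-35,0,0],0.016],
    [[0,0,0],[-35,0,0],0.016],
    [[0,0,0],[-35,0,0],0.016]
  ]
}}

```text
time: 10.43
eef_pos: [0.6571, -0.078, 0.0708]
eef_rot: [-0.748, 1.442, 0.75]
wrist_force: [-5.3, -1.9, 7.1]
opening: 0.0198
```

```bash
python3 - <<'E'
from h import *
st();  i=snap('wrist','l',None,1.5); 
E
```

```text
t 10.43 pos [ 0.6571 -0.078   0.0708] xdir [-0.004 -0.    -1.   ] zaz 55.01 open 0.0198 F [-5.3 -1.9  7.1] q6 -1.256
```

View pics/wrist_l.png

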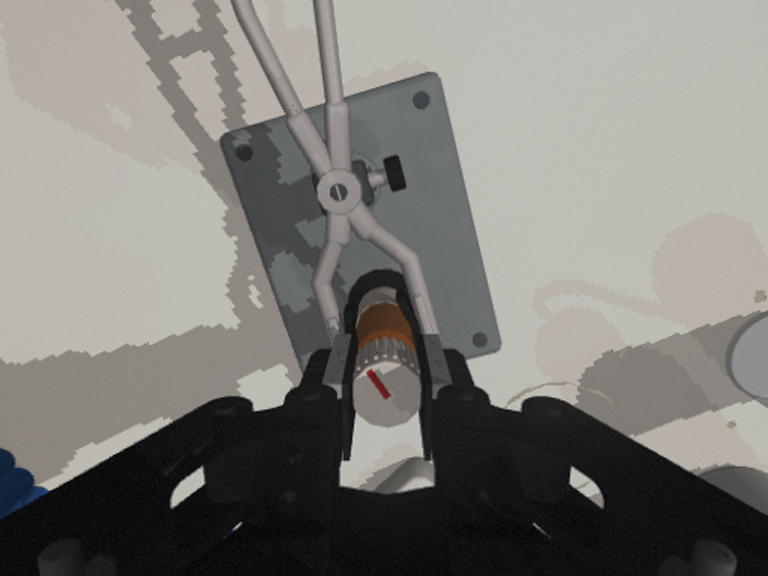

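Request:
{"op": "drive_tool", "data": {
  "steps": [
    [[0,0,0],[-7,0,0],0.016],
    [[0,0,0],[-14,0,0],0.016],
    [[0,0,0],[-21,0,0],0.016],
    [[0,0,0],[-28,0,0],0.016],
    [[0,0,0],[-35,0,0],0.016],
    [[0,0,0],[-42,0,0],0.016],
    [[0,0,0],[-49,0,0],0.016],
    [[0,0,0],[-56,0,0],0.016],
    [[0,0,0],[-57,0,0],0.016],
    [[0,0,0],[-57,0,0],0.016]
  ]
}}

```text
time: 11.32
eef_pos: [0.6571, -0.0783, 0.0708]
eef_rot: [-1.485, 1.005, 1.49]
wrist_force: [-5.6, -4.8, 7.0]
opening: 0.0195
```

```bash
python3 - <<'E'
from h import *
st();  i=snap('wrist','m',None,1.5); 
E
```

```text
t 11.32 pos [ 0.6571 -0.0783  0.0708] xdir [-0.004 -0.001 -1.   ] zaz 112.04 open 0.0195 F [-5.6 -4.8  7. ] q6 -2.251
```

View pics/wrist_m.png

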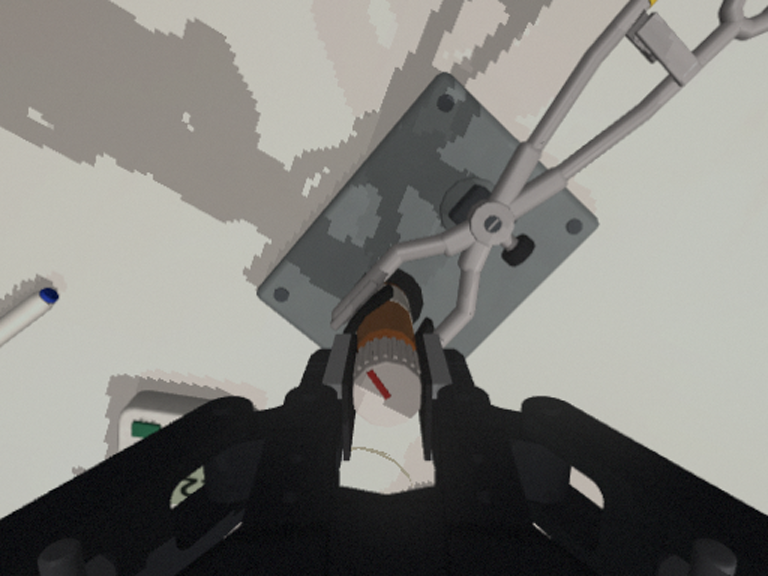

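Request:
{"op": "drive_tool", "data": {
  "steps": [
    [[0,0,0],[0,0,0],0.024],
    [[0,0,0],[0,0,0],0.034],
    [[0,0,0],[0,0,0],0.045],
    [[-0.02,0,0],[0,0,0],0.055],
    [[-0.05,0,0],[0,0,0],0.06],
    [[-0.085,0,0],[7,0,0],0.06],
    [[-0.09,0,0],[14,0,0],0.06],
    [[-0.09,0,0],[21,0,0],0.06],
    [[-0.09,0,0],[28,0,0],0.06],
    [[-0.09,0,0],[35,0,0],0.06],
    [[-0.09,0,0],[41,0,0],0.06],
    [[-0.09,0,0],[41,0,0],0.06]
  ]
}}

```text
time: 12.37
eef_pos: [0.6579, -0.0772, 0.1597]
eef_rot: [-0.956, 1.352, 0.962]
wrist_force: [0.1, 0.3, 1.0]
opening: 0.0599
```

```bash
python3 - <<'E'
from h import *
st();  i=snap('wrist','n',None,1.5); np.save('pics/wn_E.npy',i['extrinsics'])
E
```

```text
t 12.37 pos [ 0.6579 -0.0772  0.1597] xdir [-0.004  0.001 -1.   ] zaz 70.78 open 0.0599 F [0.1 0.3 1. ] q6 -1.531
```

View pics/wrist_n.png

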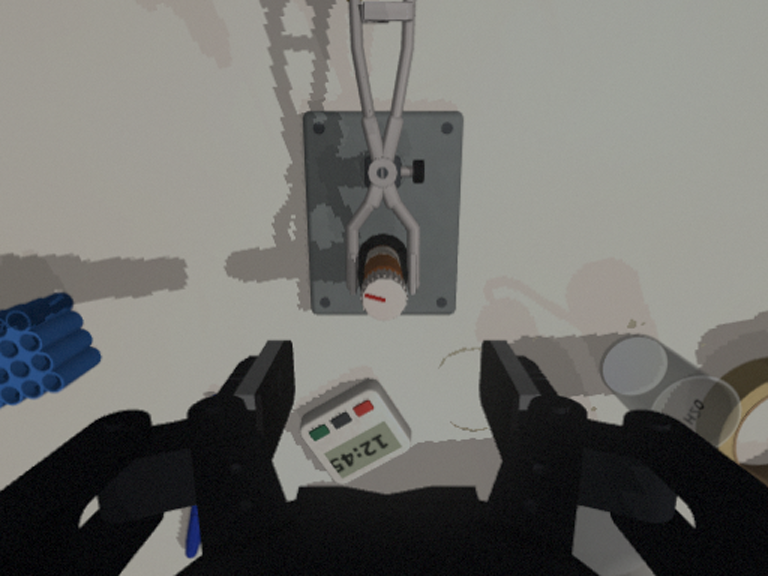

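```bash
python3 - <<'E'
from h import *
i=optics.camera_info('wrist'); i['extrinsics']=np.load('pics/wn_E.npy')
f=lambda l:np.array(l,float)/1.5-.17
q=unproj(i,f([(366,295),(385,300),(384,299)]),.093); d=q[0]-q[1]; print('line az',np.degrees(np.arctan2(d[1],d[0])));print(q)
im=np.load('pics/wrist_n.npy'); cv2.imwrite('pics/wnc.png',cv2.resize(im[150:220,220:300],None,fx=7,fy=7,interpolation=cv2.INTER_CUBIC))
im=np.load('pics/wrist_i.npy'); cv2.imwrite('pics/wic.png',cv2.resize(im[170:230,220:300],None,fx=7,fy=7,interpolation=cv2.INTER_CUBIC))
E
```

```text
line az -124.62295171789253
[[ 0.65415427 -0.08521883  0.093     ]
 [ 0.65941842 -0.07759454  0.093     ]
 [ 0.65879703 -0.07787693  0.093     ]]
```

View pics/wnc.png

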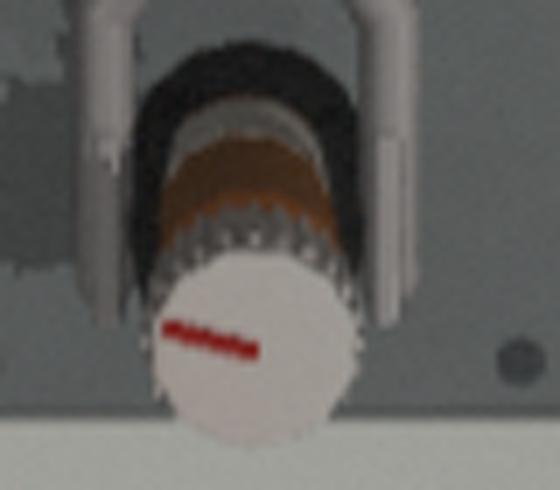

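View pics/wic.png

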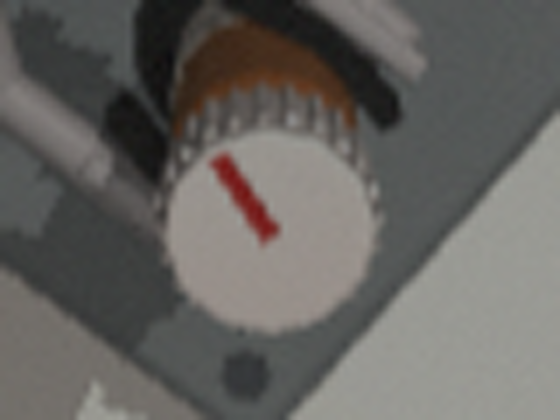

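```bash
python3 - <<'E'
from h import *
plan([.4998,-.0422,.075],71)
E
```

```text
shift [ 0.0853  0.1606 -0.0181] turn [ 0.1   0.01 -0.21] rows 4.382922362506922 0.0332676807670325
```

Request:
{"op": "drive_tool", "data": {
  "steps": [
    [[0,0.04,-0.005],[0,0,0],0.04],
    [[0,0.08,-0.01],[0,0,0],0.02],
    [[0,0.12,-0.018],[0,0,0],0],
    [[0.02,0.15,-0.018],[0,0,0],0],
    [[0.05,0.1605,-0.018],[0,0,0],0],
    [[0.075,0.1605,-0.018],[0,0,0],0],
    [[0.085,0.1605,-0.018],[0,0,0],0],
    [[0.085,0.1605,-0.018],[0,0,0],0],
    [[0.085,0.1605,-0.018],[0,0,0],0],
    [[0.085,0.1605,-0.018],[0,0,0],0]
  ]
}}

```text
time: 13.25
eef_pos: [0.5007, -0.0422, 0.0763]
eef_rot: [-0.961, 1.349, 0.964]
wrist_force: [-0.4, -0.0, -0.3]
opening: 0.0001
```

```bash
python3 - <<'E'
from h import *
st();  i=snap('wrist','o',None,1.5); np.save('pics/wo_E.npy',i['extrinsics'])
E
```

```text
t 13.25 pos [ 0.5007 -0.0422  0.0763] xdir [-0.002  0.001 -1.   ] zaz 71.06 open 0.0001 F [-0.4 -0.  -0.3] q6 -1.56
```

View pics/wrist_o.png

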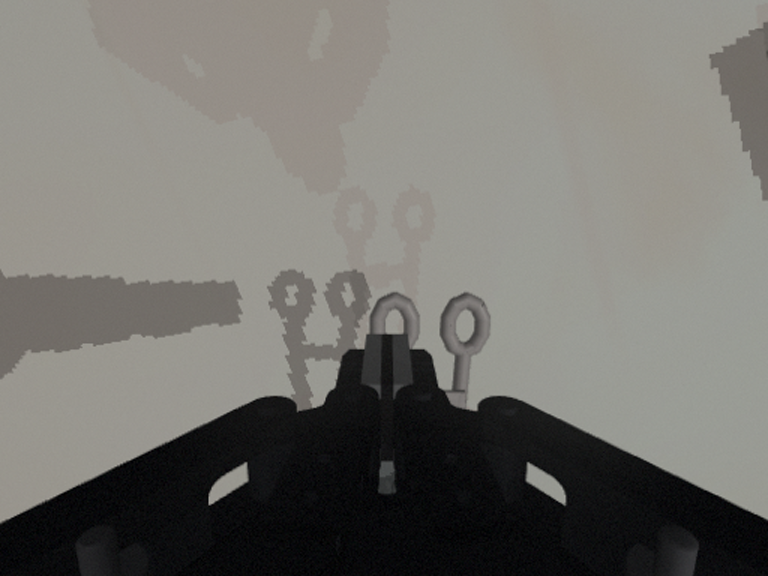

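Request:
{"op": "drive_tool", "data": {
  "steps": [
    [[0.01,0,0],[0,0,0],0],
    [[0.02,0,0],[0,0,0],0],
    [[0.025,0,0],[0,0,0],0],
    [[0.027,0,0],[0,0,0],0],
    [[0.027,0,0],[0,0,0],0],
    [[0.027,0,0],[0,0,0],0]
  ]
}}

```text
time: 13.8
eef_pos: [0.5002, -0.0423, 0.0491]
eef_rot: [-0.96, 1.35, 0.963]
wrist_force: [-1.9, -1.7, 3.0]
opening: 0.0
```

```bash
python3 - <<'E'
from h import *
st();  i=snap('wrist','p',None,1.5)
E
```

```text
t 13.8 pos [ 0.5002 -0.0423  0.0491] xdir [-0.002  0.    -1.   ] zaz 70.99 open 0.0 F [-1.9 -1.7  3. ] q6 -1.559
```

View pics/wrist_p.png

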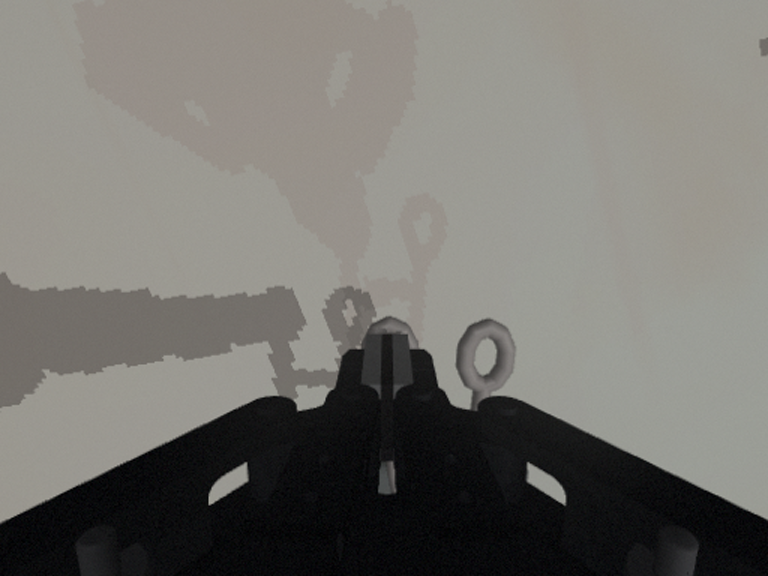

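Request:
{"op": "drive_tool", "data": {
  "steps": [
    [[0.002,0,0],[0,0,0],0],
    [[0.004,0,0],[0,0,0],0],
    [[0.005,0,0],[0,0,0],0],
    [[0.005,0,0],[0,0,0],0],
    [[0.005,0,-0.002],[0,0,0],0],
    [[0.005,0,-0.004],[0,0,0],0],
    [[0.005,0,-0.006],[0,0,0],0],
    [[0.005,0,-0.008],[0,0,0],0],
    [[0.005,0,-0.01],[0,0,0],0],
    [[0.005,0,-0.012],[0,0,0],0],
    [[0.005,0,-0.012],[0,0,0],0]
  ]
}}

```text
time: 14.77
eef_pos: [0.4968, -0.0529, 0.044]
eef_rot: [-0.959, 1.348, 0.962]
wrist_force: [1.5, 3.3, 6.7]
opening: -0.0
```

```bash
python3 - <<'E'
from h import *
st();  i=snap('wrist','q',None,1.5)
E
```

```text
t 14.77 pos [ 0.4968 -0.0529  0.044 ] xdir [-0.001  0.002 -1.   ] zaz 70.95 open -0.0 F [1.5 3.3 6.7] q6 -1.584
```

View pics/wrist_q.png

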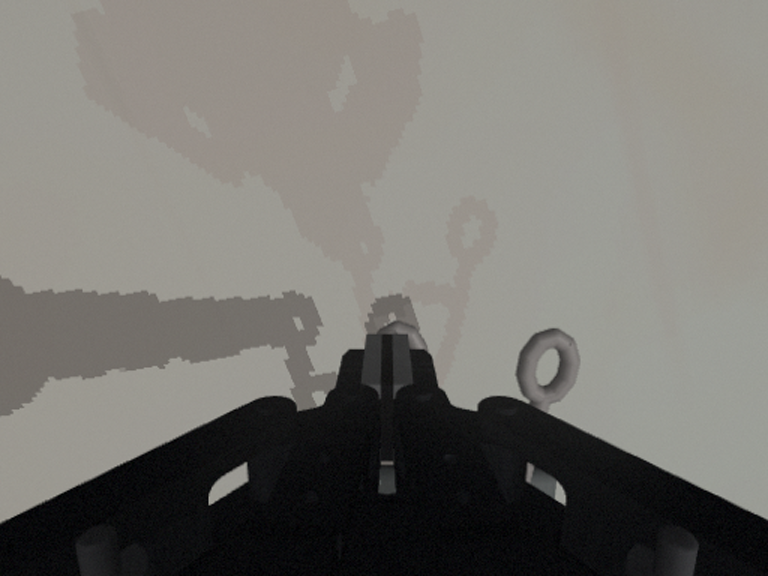

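Request:
{"op": "drive_tool", "data": {
  "steps": [
    [[-0.005,0,0],[0,0,0],0],
    [[-0.01,0,0],[0,0,0],0],
    [[-0.03,0,0],[0,0,0],0],
    [[-0.07,0,0],[0,0,0],0.03],
    [[-0.11,0,0],[0,0,0],0.05],
    [[-0.12,-0.04,0.005],[0,0,0],0.06],
    [[-0.12,-0.08,0.01],[0,0,0],0.06],
    [[-0.12,-0.11,0.02],[0,0,0],0.06],
    [[-0.12,-0.11,0.02],[0,0,0],0.06],
    [[-0.12,-0.11,0.02],[0,0,0],0.06]
  ]
}}

```text
time: 15.65
eef_pos: [0.6071, -0.0703, 0.1621]
eef_rot: [-0.958, 1.351, 0.966]
wrist_force: [-0.2, -0.2, -1.1]
opening: 0.0598
```

```bash
python3 - <<'E'
from h import *
st();  i=snap('wrist','r',None,1.5); np.save('pics/wr_E.npy',i['extrinsics']); snap('scene','r',(205,150,325,270),5)
E
```

```text
t 15.65 pos [ 0.6071 -0.0703  0.1621] xdir [-0.005  0.002 -1.   ] zaz 71.0 open 0.0598 F [-0.2 -0.2 -1.1] q6 -1.548
```

View pics/wrist_r.png

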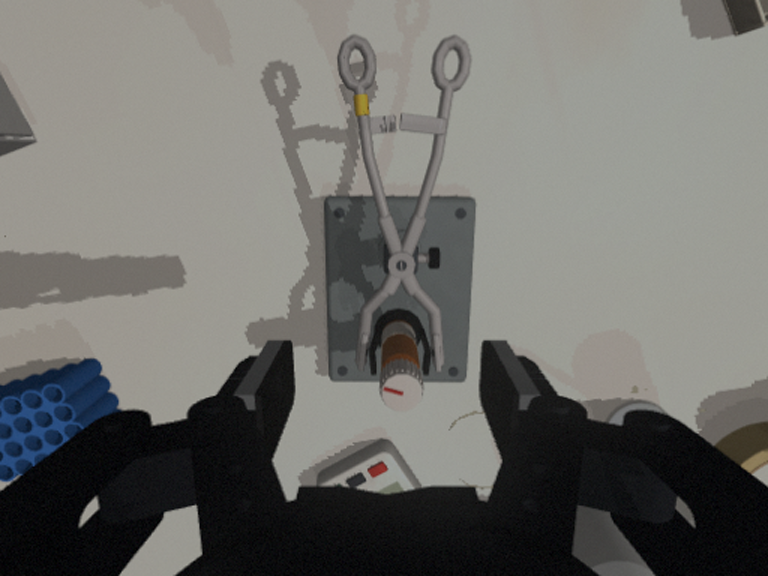

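View pics/scene_r.png

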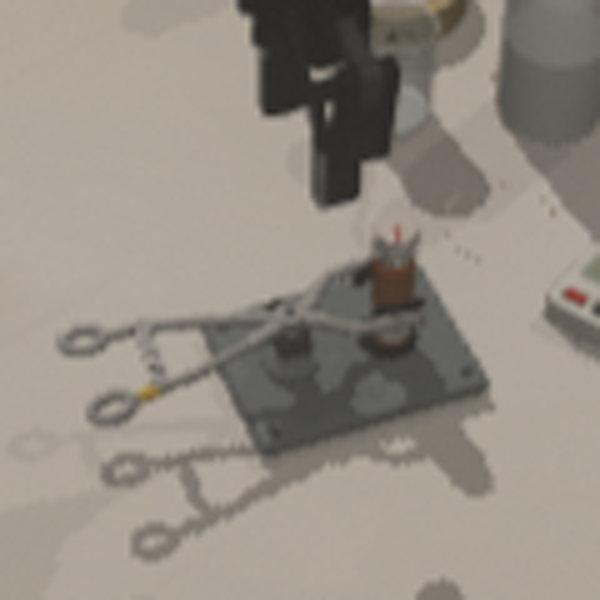

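```bash
python3 - <<'E'
from h import *
i=optics.camera_info('wrist'); i['extrinsics']=np.load('pics/wr_E.npy')
f=lambda l:np.array(l,float)/1.5-.17
r=unproj(i,f([(356,63),(451,63)]),.048); d=r[0]-r[1]; print('rings',r,np.hypot(*d[:2]))
cap=unproj(i,f([(402,390)]),.093)[0]; print('cap',cap)
im=np.load('pics/wrist_r.npy'); cv2.imwrite('pics/wrc.png',cv2.resize(im[15:275,210:330],None,fx=2.3,fy=2.3,interpolation=cv2.INTER_CUBIC))
E
```

```text
rings [[ 0.49907639 -0.04862663  0.048     ]
 [ 0.51470628 -0.00320754  0.048     ]] 0.04803319020152654
cap [ 0.65678602 -0.07828619  0.093     ]
```

View pics/wrc.png

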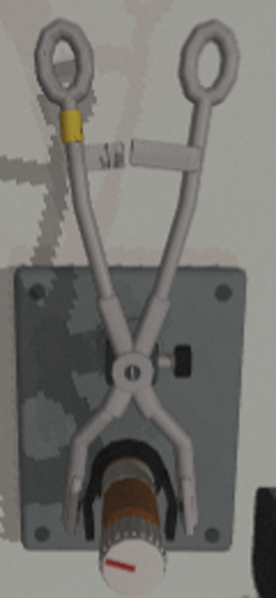

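```bash
python3 - <<'E'
from h import *
plan([.6578,-.078,.15],20)
E
```

```text
shift [ 0.0124 -0.0517  0.0095] turn [50.99 -0.15 -0.29] rows 1.296109724838083 7.121046669827563
```

Request:
{"op": "drive_tool", "data": {
  "steps": [
    [[0,-0.02,0.005],[7,0,0],0.06],
    [[0,-0.04,0.0095],[14,0,0],0.06],
    [[0,-0.0515,0.0095],[21,0,0],0.06],
    [[0.005,-0.0515,0.0095],[28,0,0],0.055],
    [[0.01,-0.0515,0.0095],[35,0,0],0.05],
    [[0.012,-0.0515,0.0095],[42,0,0],0.05],
    [[0.012,-0.0515,0.0095],[49,0,0],0.05],
    [[0.012,-0.0515,0.0095],[51,0,0],0.05],
    [[0.012,-0.0515,0.0095],[51,0,0],0.05],
    [[0.012,-0.0515,0.0095],[51,0,0],0.05]
  ]
}}

```text
time: 16.58
eef_pos: [0.6579, -0.0781, 0.1513]
eef_rot: [-0.273, 1.557, 0.276]
wrist_force: [-0.4, 0.2, 0.2]
opening: 0.0501
```

```bash
python3 - <<'E'
from h import *
st();  i=snap('wrist','s',None,1.5); np.save('pics/ws_E.npy',i['extrinsics']); 
im=np.load('pics/wrist_s.npy'); cv2.imwrite('pics/wsc.png',cv2.resize(im[150:270,190:330],None,fx=5,fy=5,interpolation=cv2.INTER_CUBIC))
plan([.6578,-.078,.062],20)
E
```

```text
t 16.58 pos [ 0.6579 -0.0781  0.1513] xdir [-0.004  0.001 -1.   ] zaz 20.06 open 0.0501 F [-0.4  0.2  0.2] q6 -0.647
shift [ 0.0893 -0.      0.    ] turn [ 0.06 -0.16 -0.13] rows 2.1403823587120168 0.030068240993643087
```

View pics/wsc.png

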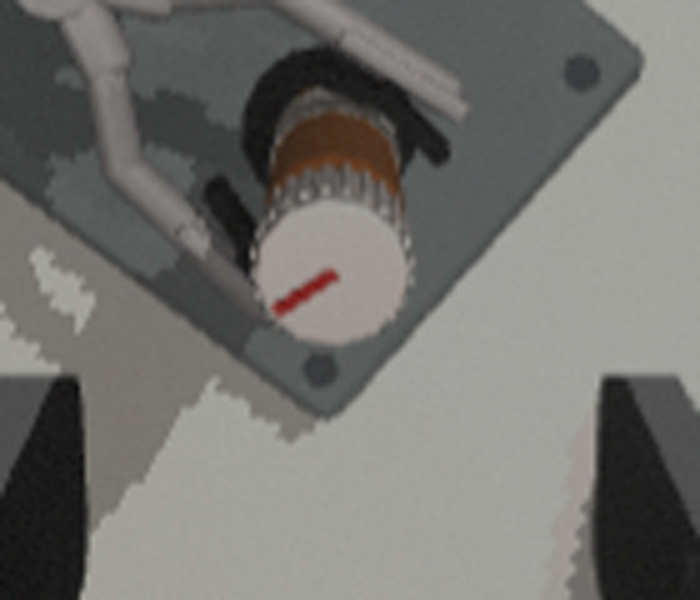

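Request:
{"op": "drive_tool", "data": {
  "steps": [
    [[0.03,0,0],[0,0,0],0.05],
    [[0.055,0,0],[0,0,0],0.045],
    [[0.075,0,0],[0,0,0],0.04],
    [[0.088,0,0],[0,0,0],0.038],
    [[0.088,0,0],[0,0,0],0.036],
    [[0.088,0,0],[0,0,0],0.03],
    [[0.088,0,0],[0,0,0],0.026],
    [[0.088,0,0],[0,0,0],0.022],
    [[0.088,0,0],[0,0,0],0.018],
    [[0.088,0,0],[0,0,0],0.015],
    [[0.088,0,0],[0,0,0],0.015],
    [[0.088,0,0],[0,0,0],0.015]
  ]
}}

```text
time: 17.63
eef_pos: [0.6588, -0.0784, 0.0645]
eef_rot: [-0.273, 1.555, 0.274]
wrist_force: [-1.7, -0.6, 6.1]
opening: 0.0196
```

```bash
python3 - <<'E'
from h import *
st();  i=snap('wrist','t',None,1.5)
E
```

```text
t 17.63 pos [ 0.6588 -0.0784  0.0645] xdir [-0.001  0.    -1.   ] zaz 19.98 open 0.0196 F [-1.7 -0.6  6.1] q6 -0.645
```

View pics/wrist_t.png

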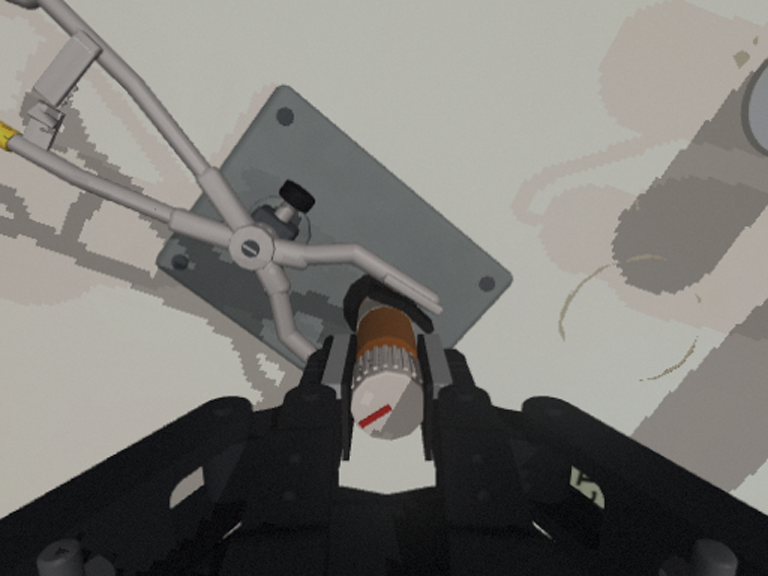

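Request:
{"op": "drive_tool", "data": {
  "steps": [
    [[-0.005,0,0],[0,0,0],0.015],
    [[-0.015,0,0],[0,0,0],0.015],
    [[-0.03,0,0],[0,0,0],0.015],
    [[-0.05,0,0],[0,0,0],0.015],
    [[-0.075,0,0],[0,0,0],0.015],
    [[-0.1,0,0],[0,0,0],0.015],
    [[-0.105,0,0],[0,0,0],0.015],
    [[-0.105,0,0],[0,0,0],0.015]
  ]
}}

```text
time: 18.35
eef_pos: [0.6594, -0.0783, 0.1705]
eef_rot: [-0.274, 1.552, 0.273]
wrist_force: [0.5, -0.4, -0.4]
opening: 0.0198
```

```bash
python3 - <<'E'
from h import *
st();  i=snap('wrist','u',None,1.5);snap('scene','u',(205,120,325,270),4); plan([.483,.222,.17],12)
E
```

```text
t 18.35 pos [ 0.6594 -0.0783  0.1705] xdir [ 0.001 -0.    -1.   ] zaz 19.99 open 0.0198 F [ 0.5 -0.4 -0.4] q6 -0.645
shift [-0.0017  0.3419 -0.0622] turn [ 7.98 -0.23 -0.16] rows 8.333907593747215 1.1146501149883425
```

View pics/scene_u.png

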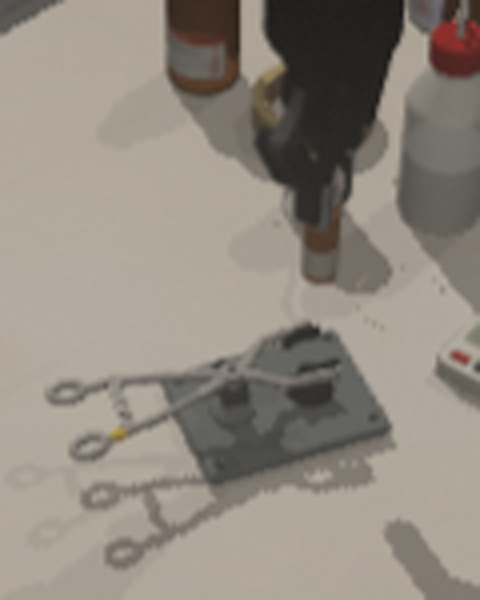

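View pics/wrist_u.png

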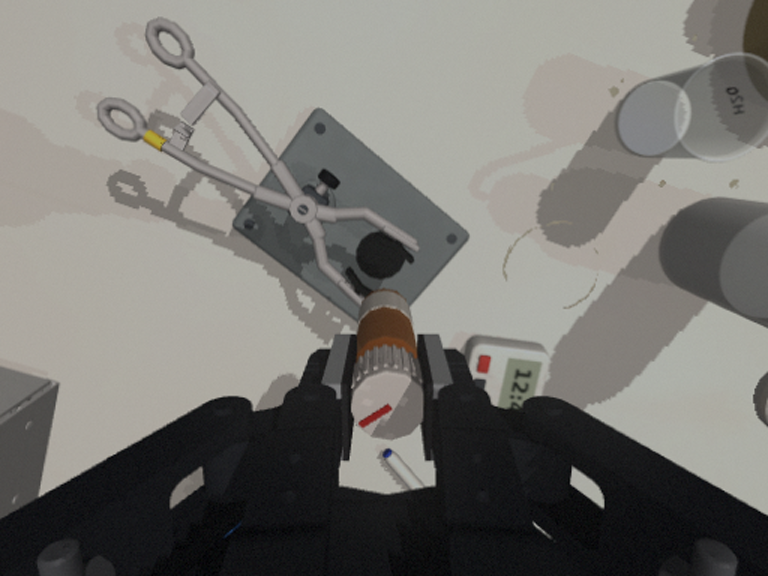

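Vial lifted cleanly and straight. Stop just short of the tray to look.

Request:
{"op": "drive_tool", "data": {
  "steps": [
    [[-0.002,0.03,-0.006],[0,0,0],0.015],
    [[-0.002,0.07,-0.013],[0,0,0],0.015],
    [[-0.002,0.11,-0.02],[0,0,0],0.015],
    [[-0.002,0.15,-0.03],[0,0,0],0.015],
    [[-0.002,0.19,-0.036],[2,0,0],0.015],
    [[-0.002,0.23,-0.044],[4,0,0],0.015],
    [[-0.002,0.265,-0.05],[6,0,0],0.015],
    [[-0.002,0.295,-0.055],[8,0,0],0.015],
    [[-0.002,0.32,-0.06],[8,0,0],0.015],
    [[-0.002,0.335,-0.062],[8,0,0],0.015],
    [[-0.002,0.342,-0.062],[8,0,0],0.015],
    [[-0.002,0.342,-0.062],[8,0,0],0.015]
  ]
}}

```text
time: 19.45
eef_pos: [0.4827, 0.2229, 0.1699]
eef_rot: [-0.165, 1.57, 0.167]
wrist_force: [0.5, 0.2, 0.0]
opening: 0.02
```

```bash
python3 - <<'E'
from h import *
st();  i=snap('wrist','v',None,1.5);np.save('pics/wv_E.npy',i['extrinsics']);snap('scene','v',(120,100,240,220),5); snap('top','v',(140,190,240,270),7)
E
```

```text
t 19.45 pos [0.4827 0.2229 0.1699] xdir [-0.005  0.001 -1.   ] zaz 12.08 open 0.02 F [0.5 0.2 0. ] q6 -0.003
```

View pics/wrist_v.png

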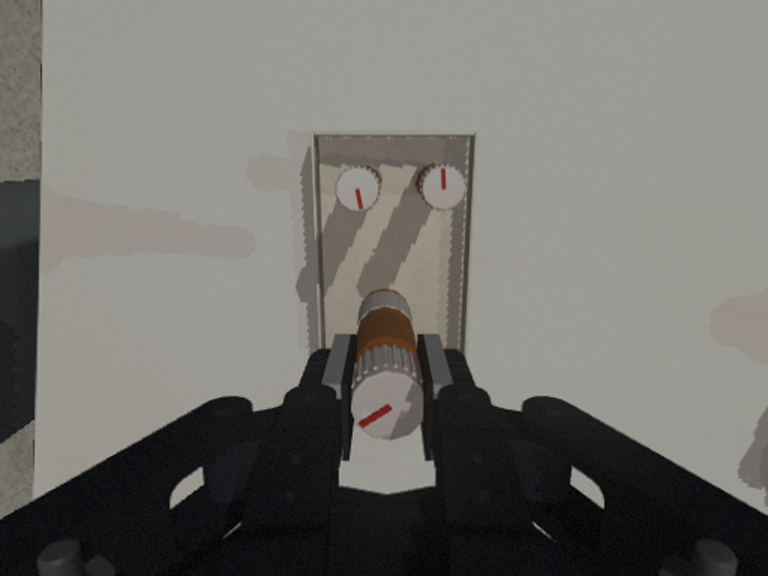

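View pics/scene_v.png

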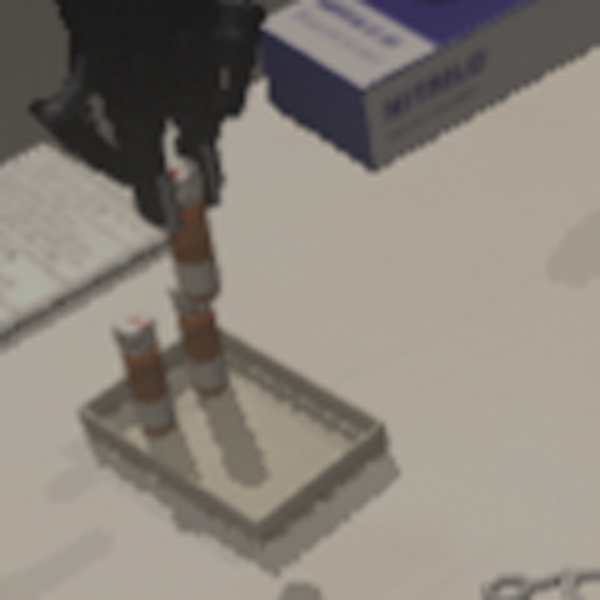

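```bash
python3 - <<'E'
from h import *
i=optics.camera_info('wrist'); i['extrinsics']=np.load('pics/wv_E.npy')
f=lambda l:np.array(l,float)/1.5-.17
print('done',unproj(i,f([(358,188),(441,187)]),.082))
print('rim far corners',unproj(i,f([(314,134),(475,134)]),.022), 'side',unproj(i,f([(468,340)]),.022))
plan([.483,.222,.0535],12)
E
```

```text
done [[0.45963353 0.26903619 0.082     ]
 [0.49898771 0.27798045 0.082     ]]
rim far corners [[0.42505255 0.28942488 0.022     ]
 [0.51857751 0.30947512 0.022     ]] side [[0.54806579 0.18141581 0.022     ]]
shift [ 0.1168  0.0008 -0.0004] turn [-0.07 -0.22 -0.09] rows 2.800778787385702 0.03491699431352661
```

Request:
{"op": "drive_tool", "data": {
  "steps": [
    [[0.03,0,0.002],[0,0,0],0.015],
    [[0.06,0,0.002],[0,0,0],0.015],
    [[0.085,0,0.002],[0,0,0],0.015],
    [[0.1,0,0.002],[0,0,0],0.015],
    [[0.108,0,0.002],[0,0,0],0.015],
    [[0.113,0,0.002],[0,0,0],0.015],
    [[0.113,0,0.002],[0,0,0],0.015],
    [[0.113,0,0.002],[0,0,0],0.015]
  ]
}}

```text
time: 20.27
eef_pos: [0.4858, 0.2224, 0.0585]
eef_rot: [-0.162, 1.566, 0.165]
wrist_force: [-0.8, -0.4, -0.3]
opening: 0.0199
```

```bash
python3 - <<'E'
from h import *
st();  i=snap('wrist','w',None,1.5);snap('scene','w',(120,100,240,220),5); 
E
```

```text
t 20.27 pos [0.4858 0.2224 0.0585] xdir [-0.002  0.001 -1.   ] zaz 11.95 open 0.0199 F [-0.8 -0.4 -0.3] q6 -0.003
```

View pics/scene_w.png

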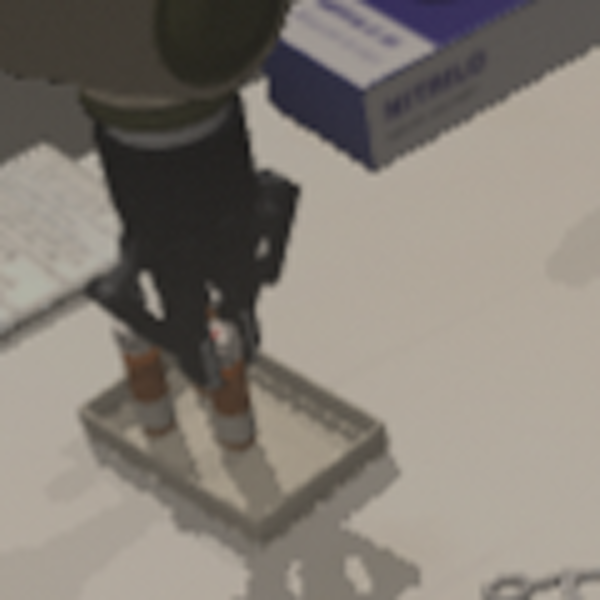

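View pics/wrist_w.png

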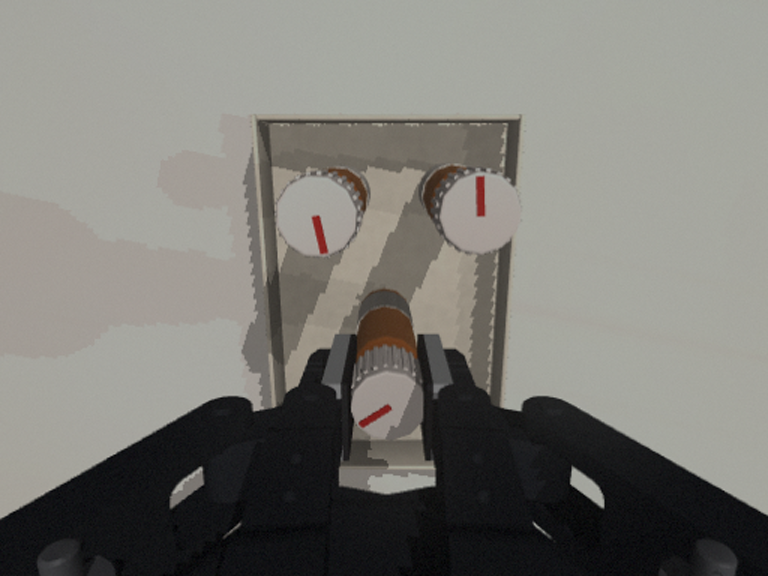

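Well clear. Lower to contact (about 5 mm).

Request:
{"op": "drive_tool", "data": {
  "steps": [
    [[0.002,0,0],[0,0,0],0.015],
    [[0.003,0,0],[0,0,0],0.015],
    [[0.004,0,0],[0,0,0],0.015],
    [[0.005,0,0],[0,0,0],0.015],
    [[0.005,0,0],[0,0,0],0.015]
  ]
}}

```text
time: 20.78
eef_pos: [0.4853, 0.2227, 0.0535]
eef_rot: [-0.163, 1.567, 0.165]
wrist_force: [-1.9, -0.2, 5.8]
opening: 0.02
```

Request:
{"op": "drive_tool", "data": {
  "steps": [
    [[-0.0005,0,0],[0,0,0],0.02],
    [[-0.0005,0,0],[0,0,0],0.022],
    [[-0.0005,0,0],[0,0,0],0.024],
    [[-0.0005,0,0],[0,0,0],0.027],
    [[-0.0005,0,0],[0,0,0],0.03],
    [[-0.0005,0,0],[0,0,0],0.036],
    [[-0.0005,0,0],[0,0,0],0.042],
    [[-0.0005,0,0],[0,0,0],0.042]
  ]
}}

```text
time: 21.45
eef_pos: [0.4852, 0.2226, 0.0533]
eef_rot: [-0.163, 1.568, 0.165]
wrist_force: [0.2, 0.3, -0.5]
opening: 0.0424
```

```bash
python3 - <<'E'
from h import *
st();  i=snap('wrist','x',None,1.5)
E
```

```text
t 21.45 pos [0.4852 0.2226 0.0533] xdir [-0.003  0.001 -1.   ] zaz 11.98 open 0.0424 F [ 0.2  0.3 -0.5] q6 -0.003
```

View pics/wrist_x.png

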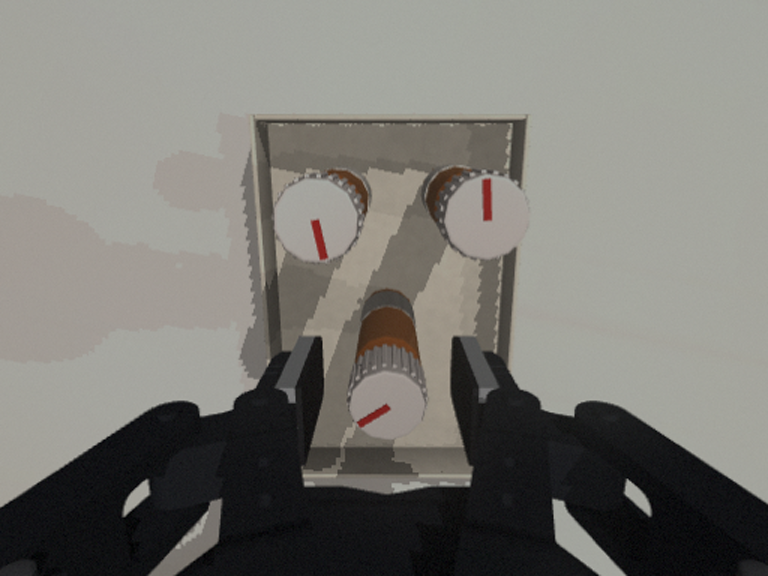

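Vial stands upright and free. Retreat straight up.

Request:
{"op": "drive_tool", "data": {
  "steps": [
    [[-0.015,0,0],[0,0,0],0.045],
    [[-0.035,0,0],[0,0,0],0.045],
    [[-0.06,0,0],[0,0,0],0.045],
    [[-0.1,0,0],[0,0,0],0.045],
    [[-0.14,0,0],[0,0,0],0.045],
    [[-0.16,0,0],[0,0,0],0.045],
    [[-0.16,0,0],[0,0,0],0.045],
    [[-0.16,0,0],[0,0,0],0.045]
  ]
}}

```text
time: 22.17
eef_pos: [0.4858, 0.2224, 0.214]
eef_rot: [-0.163, 1.566, 0.165]
wrist_force: [-0.6, 0.1, 0.2]
opening: 0.0453
```

```bash
python3 - <<'E'
from h import *
st();  i=snap('wrist','y',None,1.5); snap('scene','y',(60,60,380,300),2.4); snap('top','y',(140,110,400,260),3)
E
```

```text
t 22.17 pos [0.4858 0.2224 0.214 ] xdir [-0.001  0.002 -1.   ] zaz 11.98 open 0.0453 F [-0.6  0.1  0.2] q6 -0.003
```

View pics/scene_y.png

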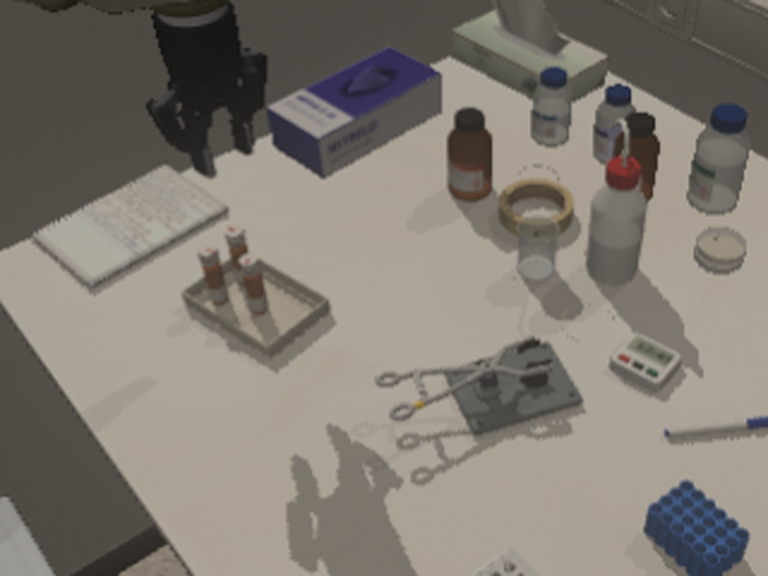

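View pics/wrist_y.png

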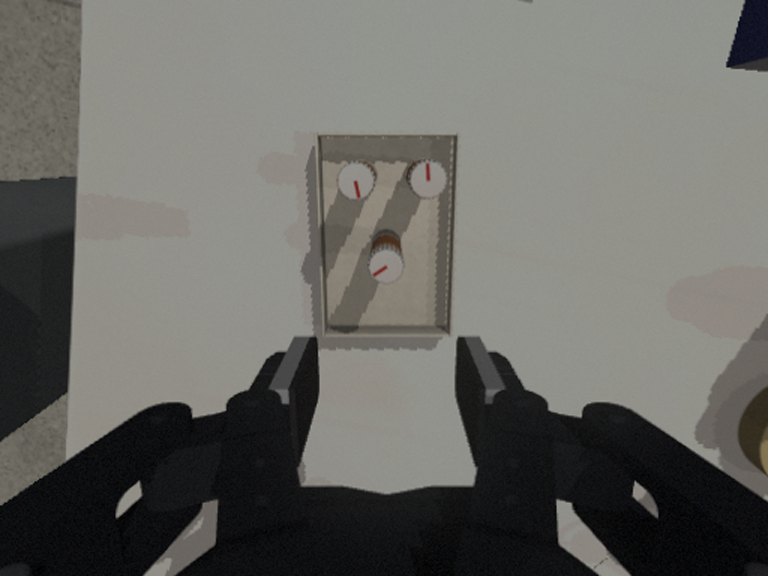

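View pics/top_y.png

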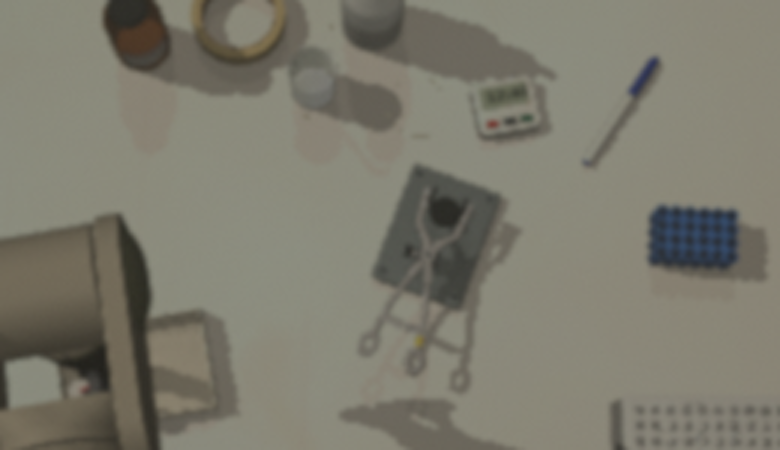

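```bash
python3 -c "
from cell import workorder
print(workorder.close_job())"
```

```text
the job is handed in; nothing more can be done
None
```

The job is handed in at about 22 s on the robot's clock, with no force or speed problem seen.

- **Clamping:** The first squeeze did not hold on the last tooth, because the closing fingers dragged the yellow-banded ring down. I squeezed again while lifting slightly. The clamp then held with ring centres about 27.5–28 mm apart, against about 27 mm expected on the last tooth.
- **Cap:** I turned it about 92° anticlockwise, and the red line measured about 94° before to after. I could not check directly that the glass itself stayed still in the clamp, because nothing on the glass shows its turn.
- **Release:** I pressed the yellow-banded ring down about 6–7 mm (about 7 N) and swung it outward. Ring centres measured 48.0 mm apart afterwards, which is wide open.
- **Placing:** The vial stands upright near the middle of the tray, about 52 to 57 mm from the two finished vials.
- **Last checks:** The final pictures show all three vials upright, the beaker and blue rack looking undisturbed, and the gripper clear of everything.

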